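# Check a multimeter in at the test station

### The job

Check the teal multimeter in: set it down gently on the narrow sloped rest, face up with its screen end uppermost, straight and in the middle, with its lower end against the orange ledge, and let go. Then take the status tag out of its wooden block and hang it by its window on the flat steel hook, green striped face outward (away from the hook's post). Leave everything else on the bench where it is.

Things in the scene. Friction and masses are not known exactly. Their poses are not given: they have to be found in the camera images.
- meter: Handheld multimeter, teal box 125 long (x) by 56 wide (y) by 32 thick (z), 0.2 to 0.4 kg, lying flat, face up. Origin: centre of its underside. +x points to the screen end, +z out of the face (light grey panel: dark-framed screen in the +x half, round black dial that rises 6 mm, three small sockets at the -x end). The long sides are plain, good to grip.
- meter_screen (a point): Point on the meter's face over the screen, at (50, 0, 32) mm in the meter's frame.
- stand: Fixed stand of the sloped rest: light grey foot 120 x 90 x 10 (from 50 mm on its -x side to 70 mm on its +x side of the origin), with a 24 mm round column that carries the rest. Origin: on the bench, on the column's axis. The slope rises along the stand's +x.
- cradle: Narrow sloped rest: black rubber strip 36 wide, 6 thick, tilted 27 deg from level, x = -63 to 50; orange ledge at its lower end (inner face x = -63, 14 high). Origin: on the strip's top, on its midline, 100 above the bench, straight above the stand's origin. x up the slope, z out of it. A meter home against the ledge has this frame within 1 mm and overhangs the strip 10 on each side.
- tag: Status tag, stiff upright plate 46 wide (y), 90 tall (z), 6 thick (x), 40 g, standing in the wooden block. Origin: centre of its bottom edge. +x points out of the marked face, green with two white stripes; the other face is plain grey; from above the top edge is half green, half grey. Window on the midline: 22 wide, 24 tall, from 56 to 80 above the bottom; the bar above it is 10 tall.
- tag_eye (a point): Middle of the upper edge of the tag's window, at (0, 0, 80) mm in the tag's frame.
- rack: Fixed wooden block 40 x 70 x 22 tall, with a slot 8 wide and 17 deep along its y in which the tag stands (tag bottom 5 mm above the bench; 73 mm of its height stands clear above the block). Origin: centre of its underside; same yaw as the tag at the start.
- hook: Fixed hook stand: dark steel foot 100 x 80 x 10; steel post 6 x 12 at x = -20; from it a flat level strip 10 wide, 4 thick runs along the hook's +x (outward), top 115 above the bench, to an upturned lip (x = 22 to 26) 8 higher than the strip. Nothing stands above the lip. Origin: centre of the foot's underside.
- hook_seat (a point): Middle of the strip's top face, where the top of the tag's window should rest: (0, 0, 115) mm in the hook's frame.
- hook_root (a point): Where the strip meets the post: (-20, 0, 115) mm in the hook's frame.
- tape: Bystander: yellow roll of tape lying flat, 100 across, 48 tall. Origin: centre of its underside.
- jar: Bystander: small jar with a black lid, 48 across, 65 tall. Origin: centre of its underside.
- bin: Bystander: open blue parts bin 80 x 60 x 32. Origin: centre of its underside.
- screwdriver: Bystander: screwdriver with a green handle, 170 long, lying along its x.
- wrench: Bystander: steel wrench, 150 long, lying along its x.

How it is judged:
By the outcome, as a careful person would: the job done as asked, in the order asked, and still so for the second after the job is handed in, with the robot touching nothing.
It also fails if it takes over 64 s, if anything falls off the work surface, if the arm or the gripper's body presses on something with over 40 N, if the wrist force passes 120 N, or if a joint passes its speed limit or range.

### The arm

A 6-joint arm with a two-finger parallel gripper is mounted at the origin on the work surface. World frame = base frame: x ahead of the robot, y to its left, z up, the work surface at z = 0. Lengths are in m, angles in rad, forces in N, time in s.
With the tool pointing down it reaches from about 0.35 to 0.975 m from the base axis. Payload 4.9 kg.
Tool frame: the origin (TCP) lies midway between the tips of the shut fingers; the grasp point (between the pads) lies 19 mm behind it; z points along the fingers, y is the direction in which the jaws open and shut (so a half turn about z gives the same grasp; the last joint's range is limited). The gripper opens to 85 mm and grips with 20 to 120 N. Pads are 22 mm wide; open, the fingers measure 114 mm over their backs; the gripper's body (76 mm by 85 mm) begins 54 mm behind the grasp point. The pads swing forward as they close: fully open they stand 13 mm farther back than shut.
Start: joints at [-1.465, 0.053, 1.613, -0, 1.476, -0.119], TCP at [0.139, -0.609, 0.199] pointing down, gripper open.
Joint ranges: [-3.01, 3.01], [-1.01, 2.22], [0.06, 2.58], [-1.02, 4.17], [0.09, 2.62], [-3.14, 3.14]. Speed limits (rad/s): [2.57, 2.57, 3.14, 3.14, 3.14, 3.14].

### API

Orientations are given as a rotation vector (axis times angle).
In Python, from station import ctrl gives the robot as it stands.
- The arm moves only by the tool drive_tool, never from a script. Its argument "moves" is one flat list of numbers, 7 for each row, row after row: the turn, a rotation vector about the world's x, y, z in degrees, then the shift along the world's x, y, z in m, then the closure, from 0 (fully open) to 1 (shut). A call has exactly 5 rows; each row shifts and turns the commanded pose from where the row before left it; what a row does not reach is not made up. A row lasts 1/8 s, in which the tool goes at most 62.5 mm and 10.7 degrees, less where a joint would pass 70% of its speed; a pose out of reach is approached as far as the arm can. A call is refused whole if a number of a shift passes 0.0625 or a number of a turn 10.7, either way. A call with a gripper value outside its range is refused whole. The fingers move at their own pace and stop on an object; "newtons" is the grip in N (left out, the last holds). Time passes only in rows, so rows that do not move let the fingers close, or fill a call up. It gives the time, the measured TCP pose, the force and the opening at its end, in the units of the state.
- ctrl.get_obs(): the state, without advancing time (a new reading comes with each control period).
- ctrl.get_image(name): name is "scene" or "top"; returns the picture (480x640x3 uint8, red, green, blue); there is no depth.
- ctrl.get_calibration(name): a dict with "fx", "fy", "cx", "cy" (pixels), "rvec" (rotation vector, rad) and "tvec" (3), from world to camera coordinates, as OpenCV has them. Camera axes: x right, y down, z forward; pixel columns grow to the right and rows downward; lengths in m; the calibration is good to about 2 mm. A picture is of the moment at which its call begins. get_calibration takes no time and is no camera call.
- ctrl.finish_job(): hands the job in, once; it reports no verdict.
The state is a dict: "t": time; "q": joint angles; "dq": joint speeds; "effort": joint torques, N m; "tool_pos": TCP position; "tool_rot": TCP orientation; "contact_force": force on the tool from outside, world axes, zero at the start; "wrist_torque": the same for the moment, N m; "opening": finger opening in m.
Only numpy, scipy, OpenCV 4.12 (cv2) and the standard library are available. Lean on these libraries where they do the work, as an engineer would, in place of code of your own. Each camera call takes 0.05 s, during which the arm holds its last target.

## Working session

There is one attempt and no reset: what is moved stays moved. The work goes in short steps, Python scripts to look and compute and a tool call to move; the robot and the scene stay as the last step left them, time stands still between calls to the robot, and variables do not carry over. Pictures are saved under pics/ and viewed, and the job is handed in when it is done.

Besides the shell and the picture viewer there is one more tool, called after "Request:" as a command line: name --argument value ..., lists and objects as JSON in quotes. drive_tool: Moves the arm, as the interface text tells. Its arguments: {"type":"object","properties":{"moves":{"type":"array","items":{"type":"number"}},"newtons":{"type":"number"}},"required":["moves"]}

```bash
ls; mkdir -p pics
python3 - <<'E'
from station import ctrl
import cv2
for n in("scene","top"):
    im=ctrl.get_image(n); cv2.imwrite(f"pics/{n}0.png",im[:,:,::-1]); print(n,ctrl.get_calibration(n))
print(ctrl.get_obs())
E
```

```text
pics
scene {'fx': 567.6557152537853, 'fy': 567.6557152537853, 'cx': 330.31892945036793, 'cy': 239.9981866621469, 'rvec': array([ 1.93495628,  1.71861661, -0.59789675]), 'tvec': array([-0.05788683, -0.38684348,  1.4942974 ])}
top {'fx': 460.88836650942187, 'fy': 460.88836650942187, 'cx': 316.84583402384027, 'cy': 250.5651663187936, 'rvec': array([ 2.20535297, -2.20970561,  0.04837241]), 'tvec': array([-0.00935115,  0.53081752,  0.96305192])}
{'t': 0.1, 'q': array([-1.46496041e+00,  5.33004195e-02,  1.61418556e+00,  1.64290827e-05,
        1.47599531e+00, -1.18973994e-01]), 'dq': array([ 0.00214072, -0.00066643, -0.00257798,  0.00064325,  0.00034537,
        0.00077341]), 'effort': array([-4.32122115e-04, -3.94904745e+01, -3.71365142e+01, -1.08518539e-04,
        3.91841138e-03, -9.24065006e-06]), 'tool_pos': array([ 0.13927942, -0.60863262,  0.19796283]), 'tool_rot': array([-3.11989044e+00, -3.52173139e-01, -4.51487803e-05]), 'contact_force': array([-0.04531353, -0.33805521, -0.58659112]), 'wrist_torque': array([-0.0094387 , -0.02189109,  0.01944291]), 'opening': 0.08488272814804582}
```

View pics/scene0.png

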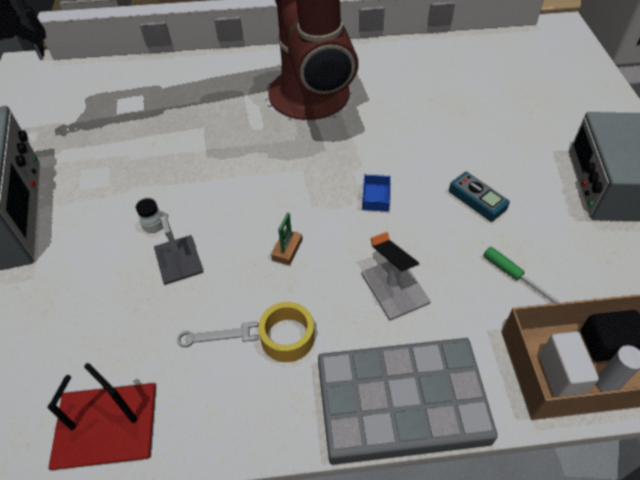

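View pics/top0.png

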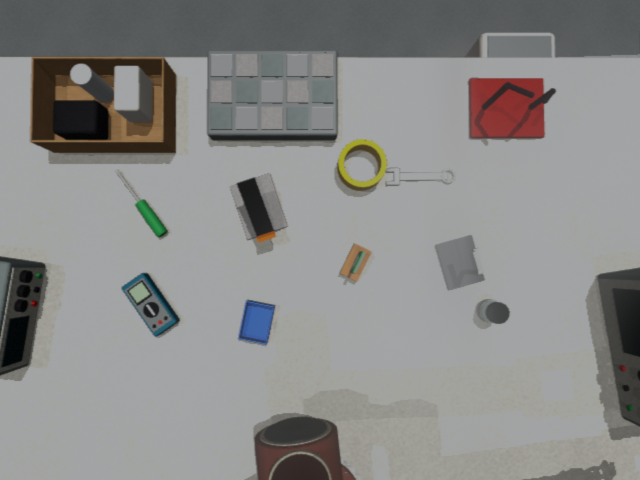

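The top view has the meter at about (150,304), the cradle at (258,208), the tag and rack at (356,262), the hook at (460,262), the jar at (493,312) and the bin at (257,322). In the scene view they are at (479,195), (397,270), (287,240), (178,255), (149,213) and (377,193). Next I'll zoom in on these.

```bash
cat > h.py <<'E'
import numpy as np, cv2
from station import ctrl
C={n:ctrl.get_calibration(n) for n in("scene","top")}
def KRt(n):
    c=C[n]; K=np.array([[c['fx'],0,c['cx']],[0,c['fy'],c['cy']],[0,0,1]]); R=cv2.Rodrigues(np.array(c['rvec']))[0]; return K,R,np.array(c['tvec'])
def ray(n,uv):
    K,R,t=KRt(n); d=R.T@np.linalg.inv(K)@np.array([uv[0],uv[1],1.]); return -R.T@t, d/np.linalg.norm(d)
def onz(n,uv,z):
    o,d=ray(n,uv); return o+d*(z-o[2])/d[2]
def tri(a,b):
    # a scene uv, b top uv -> point, gap
    o1,d1=ray("scene",a); o2,d2=ray("top",b)
    s=np.linalg.lstsq(np.c_[d1,-d2],o2-o1,rcond=None)[0]
    p,q=o1+d1*s[0],o2+d2*s[1]; return (p+q)/2, np.linalg.norm(p-q)
def proj(n,P):
    K,R,t=KRt(n); p=K@(R@np.array(P,float)+t); return p[:2]/p[2]
E
python3 - <<'E'
import cv2,numpy as np
s=cv2.imread("pics/scene0.png");t=cv2.imread("pics/top0.png")
def crop(im,cx,cy,w=33,h=50): return cv2.resize(im[cy-h//2*1:cy+h//2, cx-w:cx+w],(396,300),interpolation=cv2.INTER_CUBIC)
for nm,im,L in(("s",s,[(479,195),(397,270),(287,240),(178,255)]),("t",t,[(150,304),(258,208),(356,262),(460,262)])):
    c=[]
    for x,y in L:
        a=im[y-45:y+45,x-60:x+60]; c.append(cv2.resize(a,(400,300),interpolation=cv2.INTER_CUBIC))
    cv2.imwrite(f"pics/z{nm}.png",np.vstack([np.hstack(c[:2]),np.hstack(c[2:])]))
E
```

```text
(no output)
```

View pics/zs.png

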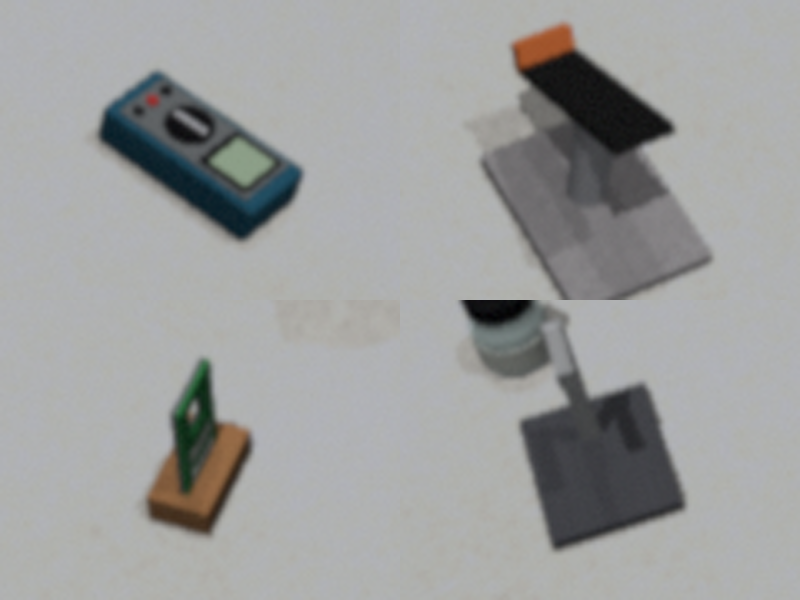

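View pics/zt.png

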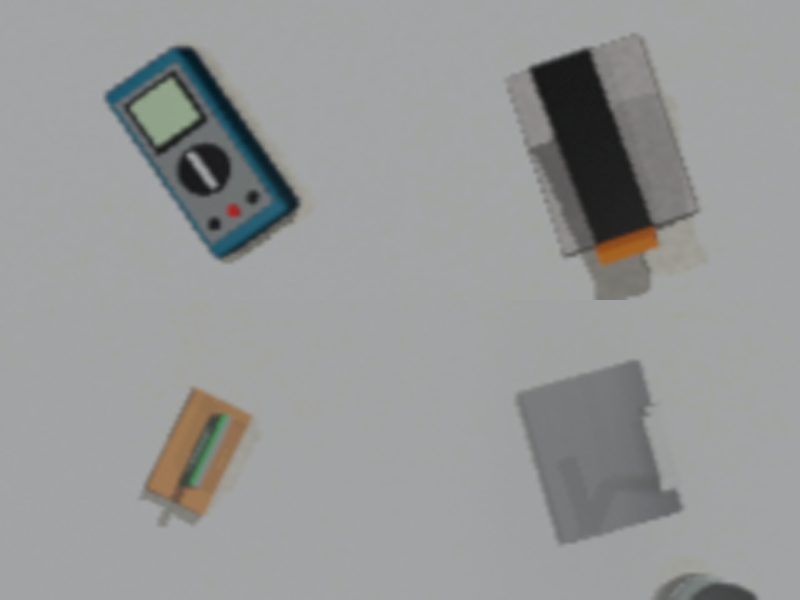

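```bash
python3 - <<'E'
import cv2,numpy as np
s=cv2.imread("pics/scene0.png");t=cv2.imread("pics/top0.png")
a=cv2.resize(s[195:285,140:210],None,fx=6,fy=6,interpolation=cv2.INTER_CUBIC)[:540]
b=cv2.resize(t[232:322,430:490],None,fx=6,fy=6,interpolation=cv2.INTER_CUBIC)
b=np.clip((b.astype(float)-80)*2,0,255).astype(np.uint8)
cv2.imwrite("pics/hk.png",np.hstack([a,b])); print(a.shape,b.shape)
E
python3 - <<'E'
from h import *
for n in C: print(n, ray(n,(320,240)))
E
```

```text
(540, 420, 3) (540, 360, 3)
scene (array([ 1.22255952, -0.07724506,  0.94090642]), array([-0.61291152,  0.04737368, -0.78873012]))
top (array([ 0.49623369, -0.0023291 ,  0.9813615 ]), array([ 0.05841838, -0.01517744, -0.99817681]))
```

View pics/hk.png

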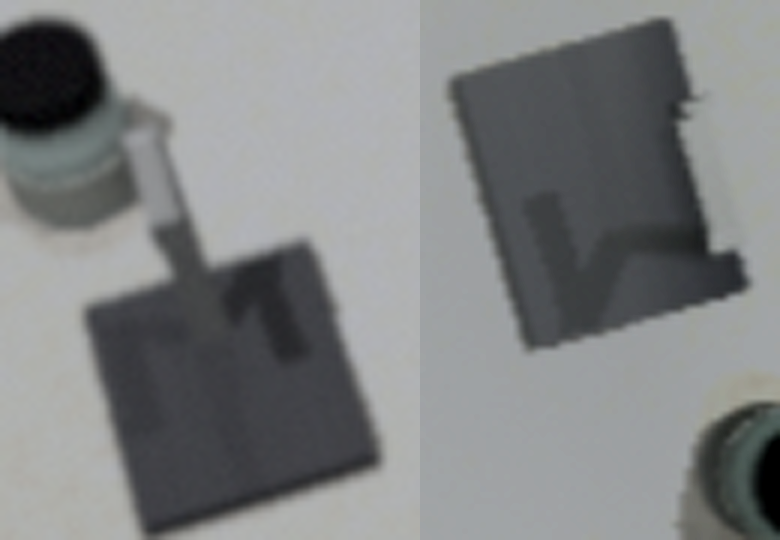

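Run:
```python
from h import *
# foot top corners, top view crop -> px
pt=[(430+(x-420)/6,232+y/6) for x,y in((455,80),(665,20),(745,285),(530,350))]
ps=[(140+x/6,195+y/6) for x,y in((88,308),(305,242),(378,458),(145,528))]
T=[onz("top",p,.01) for p in pt]; S=[onz("scene",p,.01) for p in ps]
for a in T: print("T",a.round(4))
for a in S: print("S",a.round(4))
c=(np.mean(T,0)+np.mean(S,0))/2
print(np.mean(T,0),np.mean(S,0))
d=(T[1]+T[0]-T[2]-T[3])/2; d2=(S[3]+S[2]-S[0]-S[1])/2
print(d,d2,np.degrees(np.arctan2(d[1],d[0])),np.degrees(np.arctan2(d2[1],d2[0])))
yaw=np.arctan2(d[1]+d2[1],d[0]+d2[0])
for f in(0,np.pi):
  x=np.array([np.cos(yaw+f),np.sin(yaw+f),0]);o=c*[1,1,0]
  for nm,l,z in(("postbase",-20,10),("root",-20,115),("lip",26,115),("liptop",26,123)):
    P=o+x*l/1e3+[0,0,z/1e3]; s=proj("scene",P);t=proj("top",P)
    print(f,nm,"scene crop",((s-[140,195])*6).round(),"top crop",((t-[430,232])*6+[420,0]).round())
```

```text
T [ 0.5414 -0.262   0.01  ]
T [ 0.5625 -0.3365  0.01  ]
T [ 0.469  -0.3634  0.01  ]
T [ 0.4464 -0.2873  0.01  ]
S [ 0.4743 -0.3623  0.01  ]
S [ 0.454  -0.2889  0.01  ]
S [ 0.5497 -0.2616  0.01  ]
S [ 0.5687 -0.337   0.01  ]
[ 0.50482047 -0.31231644  0.01      ] [ 0.51168727 -0.31242096  0.01      ]
[0.09420329 0.02611764 0.        ] [9.50550491e-02 2.63138100e-02 5.55111512e-17] 15.495906716299984 15.473528634350199
0 postbase scene crop [217. 329.] top crop [615. 229.]
0 root scene crop [144. 131.] top crop [723. 231.]
0 lip scene crop [175. 236.] top crop [682.  90.]
0 liptop scene crop [169. 220.] top crop [691.  89.]
3.141592653589793 postbase scene crop [243. 417.] top crop [583. 119.]
3.141592653589793 root scene crop [170. 222.] top crop [687. 108.]
3.141592653589793 lip scene crop [140. 118.] top crop [728. 249.]
3.141592653589793 liptop scene crop [134. 102.] top crop [738. 250.]
```

Run:
```python
import cv2,numpy as np
s=cv2.imread("pics/scene0.png");t=cv2.imread("pics/top0.png")
a=cv2.resize(s[205:285,150:210],(450,600),interpolation=cv2.INTER_CUBIC)
b=cv2.resize(t[230:294,432:488],(350,400),interpolation=cv2.INTER_CUBIC);b=cv2.copyMakeBorder(b,0,200,0,0,cv2.BORDER_CONSTANT)
f=lambda b,l,h:np.clip((b.astype(float)-l)*255/(h-l),0,255).astype(np.uint8)
cv2.imwrite("pics/hk2.png",np.hstack([f(a,30,110),f(b,80,140)]))
```

```text
(no output)
```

View pics/hk2.png

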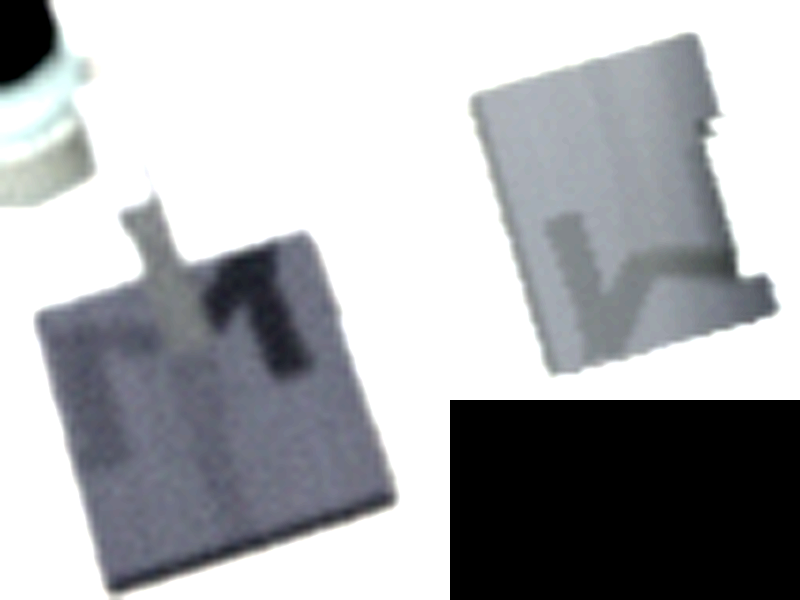

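```bash
cat > m1.py <<'E'
from h import *
import sys
def quad(mask,show=None):
    cs,_=cv2.findContours(mask.astype(np.uint8),cv2.RETR_EXTERNAL,cv2.CHAIN_APPROX_NONE)
    c=max(cs,key=cv2.contourArea); c2=c[:,0,:].astype(np.float32)
    hull=cv2.convexHull(c)
    e=1.0
    while True:
        a=cv2.approxPolyDP(hull,e,True)[:,0,:].astype(float)
        if len(a)<=4: break
        e+=.2
    # refine by line fits (contour pixels between corners)
    L=[]
    for i in range(4):
        p,q=a[i],a[(i+1)%4]; d=(q-p)/np.linalg.norm(q-p); n=np.array([-d[1],d[0]]); r=c2-p
        s=r@d; k=(abs(r@n)<1.6)&(s>.12*np.linalg.norm(q-p))&(s<.88*np.linalg.norm(q-p))
        vx,vy,x0,y0=cv2.fitLine(c2[k],cv2.DIST_HUBER,0,.01,.01).ravel()
        # outward half pixel
        nn=np.array([-vy,vx]); ctr=a.mean(0)
        if nn@(np.array([x0,y0])-ctr)<0: nn=-nn
        o=np.array([x0,y0])+.5*nn; L.append(np.cross([*o,1],[o[0]+vx,o[1]+vy,1]))
    P=[]
    for i in range(4):
        x=np.cross(L[i-1],L[i]); P.append(x[:2]/x[2])
    return np.array(P),cv2.contourArea(c)
E
python3 - <<'E'
from m1 import *
im={n:cv2.cvtColor(cv2.imread(f"pics/{n}0.png"),cv2.COLOR_BGR2HSV) for n in C}
B={n:cv2.imread(f"pics/{n}0.png").astype(int) for n in C}
def roi(n,c,w=60,h=45):
    m=np.zeros((480,640),bool); m[c[1]-h:c[1]+h,c[0]-w:c[0]+w]=1; return m
Q={}
for n,c in(("scene",(397,270)),("top",(258,208))):
    v=B[n].max(2); m=(v<60)&roi(n,c); Q[n]=quad(m); print("strip",n,Q[n][0].round(1).tolist(),Q[n][1])
    h=im[n]; m=(h[...,0]<20)&(h[...,1]>140)&roi(n,c); q=quad(m); print("ledge",n,q[0].round(1).tolist(),q[1])
for n,c in(("scene",(479,195)),("top",(150,304))):
    h=im[n]; r=roi(n,c)
    m=(h[...,0]>85)&(h[...,0]<115)&(h[...,1]>100)&r; q=quad(m); print("teal",n,q[0].round(1).tolist(),q[1])
    m=(h[...,0]>35)&(h[...,0]<80)&(h[...,1]>30)&(h[...,2]>80)&r; q=quad(m); print("screen",n,q[0].round(1).tolist(),q[1],q[0].mean(0))
for n,c in(("scene",(287,240)),("top",(356,262))):
    h=im[n]; r=roi(n,c)
    m=(h[...,0]>4)&(h[...,0]<22)&(h[...,1]>80)&r; q=quad(m); print("rack",n,q[0].round(1).tolist(),q[1])
    m=(h[...,0]>50)&(h[...,0]<90)&(h[...,1]>60)&r; q=quad(m); print("green",n,q[0].round(1).tolist(),q[1])
for n,c in(("scene",(178,260)),("top",(460,262))):
    v=B[n].max(2); r=roi(n,c,30,40)
    m=(v<(115 if n=="scene" else 150))&r
    if n=="scene": m[:235]=0
    q=quad(m); print("foot",n,q[0].round(1).tolist(),q[1])
import cv2
s=B["scene"].astype(np.uint8);t=B["top"].astype(np.uint8)
a=cv2.resize(s[205:270,262:312],(400,520),interpolation=cv2.INTER_NEAREST)
b=cv2.resize(t[236:288,336:376],(400,520),interpolation=cv2.INTER_NEAREST)
cv2.imwrite("pics/tag.png",np.hstack([a,b]))
E
```

```text
strip scene [[372.4, 246.4], [388.9, 239.7], [418.6, 262.7], [400.0, 272.1]] 600.5
ledge scene [[386.5, 232.4], [388.9, 240.2], [372.4, 246.7], [371.1, 237.5]] 120.5
strip top [[254.0, 177.5], [273.0, 229.7], [256.1, 235.6], [237.0, 183.2]] 924.5
ledge top [[273.2, 230.1], [275.2, 236.4], [257.9, 242.2], [255.9, 235.9]] 96.0Traceback (most recent call last):
  File "<stdin>", line 12, in <module>
  File "m1.py", line 17, in quad
    vx,vy,x0,y0=cv2.fitLine(c2[k],cv2.DIST_HUBER,0,.01,.01).ravel()
                ~~~~~~~~~~~^^^^^^^^^^^^^^^^^^^^^^^^^^^^^^^^
cv2.error: OpenCV(4.12.0) /io/opencv/modules/imgproc/src/linefit.cpp:50: error: (-215:Assertion failed) count > 0 in function 'fitLine2D_wods'
```

Run:
```python
from m1 import *
im={n:cv2.cvtColor(cv2.imread(f"pics/{n}0.png"),cv2.COLOR_BGR2HSV) for n in C}
B={n:cv2.imread(f"pics/{n}0.png").astype(int) for n in C}
S=[(372.4,246.4),(388.9,239.7),(418.6,262.7),(400,272.1)]
T=[(273,229.7),(256.1,235.6),(237,183.2),(254,177.5)]
P=[]
for a,b in zip(S,T):
    p,g=tri(a,b); P.append(p); print("cradle",p.round(4),round(g*1e3,1))
P=np.array(P); lo=(P[0]+P[1])/2; up=(P[2]+P[3])/2; d=up-lo
print("lo",lo.round(4),"up",up.round(4),"len",np.linalg.norm(d),"tilt",np.degrees(np.arcsin(d[2]/np.linalg.norm(d))),"yaw",np.degrees(np.arctan2(d[1],d[0])),"w",np.linalg.norm(P[0]-P[1]),np.linalg.norm(P[2]-P[3]),"o",lo+d*63/113)
def roi(n,c,w=60,h=45):
    m=np.zeros((480,640),bool); m[c[1]-h:c[1]+h,c[0]-w:c[0]+w]=1; return m
def Qp(*a):
    try: q=quad(a[2]); print(a[0],a[1],q[0].round(1).tolist(),q[1],q[0].mean(0).round(1))
    except Exception as e: print(a[0],a[1],"fail",a[2].sum())
for n,c in(("scene",(479,195)),("top",(150,304))):
    h=im[n]; r=roi(n,c)
    m=(h[...,0]>85)&(h[...,0]<115)&(h[...,1]>100)&r; Qp("teal",n,m)
    if n=="top": Qp("tealface",n,m&(h[...,2]>95))
    m=(h[...,0]>35)&(h[...,0]<80)&(h[...,1]>30)&(h[...,2]>80)&r; Qp("screen",n,m)
for n,c in(("scene",(287,240)),("top",(356,262))):
    h=im[n]; r=roi(n,c)
    m=(h[...,0]>4)&(h[...,0]<22)&(h[...,1]>80)&r; Qp("rack",n,m)
    m=(h[...,0]>50)&(h[...,0]<90)&(h[...,1]>60)&r; Qp("green",n,m)
s=B["scene"].astype(np.uint8);t=B["top"].astype(np.uint8)
a=cv2.resize(s[205:270,262:312],(400,520),interpolation=cv2.INTER_NEAREST)
b=cv2.resize(t[236:288,336:376],(400,520),interpolation=cv2.INTER_NEAREST)
cv2.imwrite("pics/tag.png",np.hstack([a,b]))
a=cv2.resize(s[160:230,440:520],(400,350),interpolation=cv2.INTER_NEAREST)
b=cv2.resize(t[264:344,110:190],(400,400),interpolation=cv2.INTER_NEAREST)
a=cv2.copyMakeBorder(a,0,50,0,0,0)
cv2.imwrite("pics/met.png",np.hstack([a,b]))
```

```text
cradle [0.5703 0.0758 0.0656] 2.8
cradle [0.5586 0.1098 0.0665] 1.8
cradle [0.6543 0.141  0.1167] 0.7
cradle [0.6661 0.1078 0.1103] 3.5
lo [0.5645 0.0928 0.0661] up [0.6602 0.1244 0.1135] len 0.11140661933190493 tilt 25.178684805486334 yaw 18.283444786096908 w 0.03591784697479253 0.035823966007461815 o [0.61786187 0.11042847 0.09249598]
teal scene fail 636
screen scene [[489.8, 190.0], [501.7, 198.8], [492.0, 206.3], [479.8, 197.9]] 148.5 [490.8 198.3]
teal top fail 517
tealface top fail 257
screen top [[141.2, 280.7], [150.1, 294.3], [136.5, 303.2], [127.5, 290.5]] 229.5 [138.8 292.2]
rack scene [[122.3, 646.3], [289.1, 264.5], [269.6, 258.5], [6227.7, -14093.2]] 421.0 [ 1727.2 -3231. ]
green scene [[288.8, 210.9], [289.7, 229.2], [281.9, 250.6], [278.9, 228.5]] 168.5 [284.8 229.8]
rack top [[354.1, 243.7], [371.6, 251.3], [356.0, 280.9], [339.0, 272.9]] 577.5 [355.2 262.2]
green top fail 56
```

View pics/tag.png

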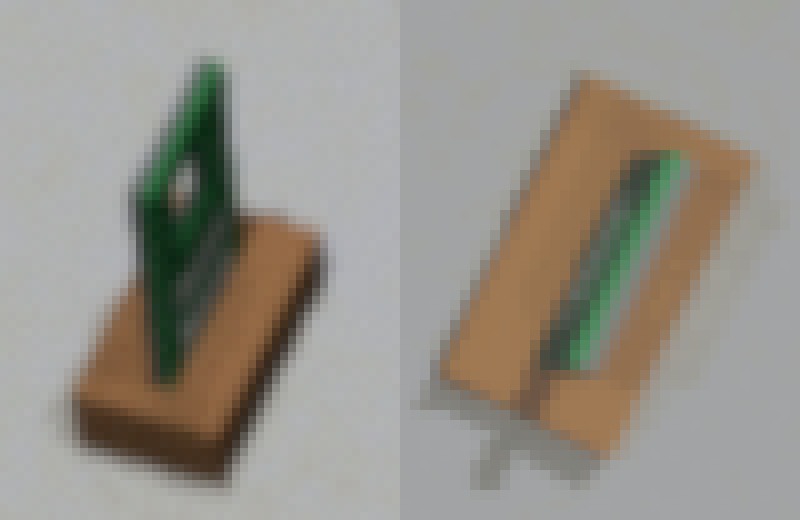

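View pics/met.png

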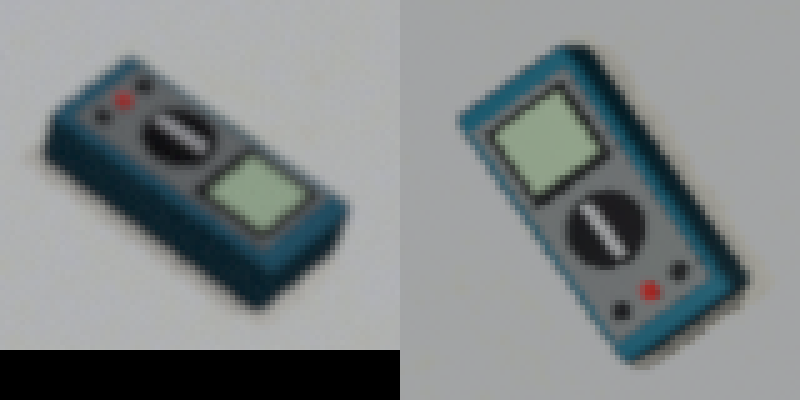

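Run:
```python
from m1 import *
for nm,s,t in(("screen",(490.8,198.3),(138.8,292.2)),("red",(440+123/5,160+101/5),(110+250/5,264+291/5)),("dial",(440+180/5,160+137/5),(110+206/5,264+229/5))):
    p,g=tri(s,t); print(nm,p.round(4),round(g*1e3,1),"top@32",onz("top",t,.032).round(4),"scene@32",onz("scene",s,.032).round(4))
k=[(460,118),(565,44),(728,278),(628,357)]
Q=[onz("top",(110+(x-400)/5,264+y/5),.032) for x,y in k]
Q=np.array(Q);print(Q.round(4),Q.mean(0)); print([np.linalg.norm(Q[i]-Q[i-1]).round(4) for i in range(4)])
d=Q[0]+Q[1]-Q[2]-Q[3]; print(np.degrees(np.arctan2(d[1],d[0])))
ks=[(130,60),(350,205),(262,265),(52,112)]
Q=np.array([onz("scene",(440+x/5,160+y/5),.032) for x,y in ks]);print(Q.round(4),Q.mean(0)); print([np.linalg.norm(Q[i]-Q[i-1]).round(4) for i in range(4)])
R=np.array([onz("top",p,.022) for p in ([354.1, 243.7], [371.6, 251.3], [356.0, 280.9], [339.0, 272.9])]); print("rack",R.round(4),R.mean(0),[np.linalg.norm(R[i]-R[i-1]).round(4) for i in range(4)])
d=R[3]+R[2]-R[1]-R[0]; print(np.degrees(np.arctan2(d[1],d[0])))
# tag top edge ends in top @ .095 (mid thickness), px/10
for p in((336+(682-400)/10,236+15.5),(336+(586-400)/10,236+37)): print("tagtop",onz("top",p,.095).round(4))
for p in((262+213/8,205+65/8),(262+145/8,205+195/8)): print("tagtop scene",onz("scene",p,.095).round(4))
```

```text
screen [0.4451 0.3552 0.0289] 1.0 top@32 [0.4453 0.3546 0.032 ] scene@32 [0.4478 0.3532 0.032 ]
red [0.3834 0.3133 0.0262] 1.2 top@32 [0.3841 0.3107 0.032 ] scene@32 [0.3886 0.3115 0.032 ]
dial [0.409  0.3314 0.0276] 1.8 top@32 [0.4094 0.3289 0.032 ] scene@32 [0.4128 0.3305 0.032 ]
[[0.4548 0.3891 0.032 ]
 [0.485  0.3465 0.032 ]
 [0.3892 0.279  0.032 ]
 [0.3573 0.3194 0.032 ]] [0.42158404 0.33349053 0.032     ]
[np.float64(0.1199), np.float64(0.0522), np.float64(0.1172), np.float64(0.0516)]
35.35752119604592
[[0.3643 0.3211 0.032 ]
 [0.4604 0.3916 0.032 ]
 [0.4886 0.3446 0.032 ]
 [0.3913 0.2788 0.032 ]] [0.42615421 0.33404557 0.032     ]
[np.float64(0.0502), np.float64(0.1191), np.float64(0.0548), np.float64(0.1175)]
rack [[ 0.5445 -0.088   0.022 ]
 [ 0.5286 -0.1244  0.022 ]
 [ 0.4671 -0.0916  0.022 ]
 [ 0.4838 -0.0563  0.022 ]] [ 0.50600239 -0.09008308  0.022     ] [np.float64(0.0685), np.float64(0.0398), np.float64(0.0698), np.float64(0.0391)]
152.15382396519203
tagtop [ 0.5258 -0.1009  0.095 ]
tagtop [ 0.4845 -0.0822  0.095 ]
tagtop scene [ 0.4913 -0.0806  0.095 ]
tagtop scene [ 0.5303 -0.0997  0.095 ]
```

Request:
drive_tool --moves '[0,0,2,0.05,0.04,0.004,0,0,0,2,0.05,0.04,0.004,0,0,0,2,0.05,0.04,0.004,0,0,0,2,0.05,0.04,0.004,0,0,0,2,0.05,0.04,0.004,0]' --newtons 40

```text
t: 0.72
tool_pos: [0.384, -0.4127, 0.2183]
tool_rot: [-3.079, -0.624, 0.0]
contact_force: [0.8, -0.7, 0.2]
opening: 0.0857
```

Request:
drive_tool --moves '[0,0,2,0.022,0.05,0,0,0,0,2,0.022,0.05,0,0,0,0,2,0.022,0.05,0,0,0,0,2,0.022,0.05,0,0,0,0,2,0.022,0.05,0,0]'

```text
t: 1.35
tool_pos: [0.4931, -0.1626, 0.2182]
tool_rot: [-3.012, -0.891, 0.0]
contact_force: [0.5, -0.5, 0.6]
opening: 0.0855
```

Request:
drive_tool --moves '[0,0,0.5,0,0.055,0,0,0,0,0.5,0,0.055,0,0,0,0,0.5,0,0.055,0,0,0,0,0.5,0,0.055,0,0,0,0,0.5,0,0.055,0,0]'

```text
t: 1.98
tool_pos: [0.4923, 0.1123, 0.2182]
tool_rot: [-2.993, -0.955, 0.0]
contact_force: [1.0, -0.3, -0.3]
opening: 0.0852
```

Request:
drive_tool --moves '[0,0,0,-0.015,0.044,-0.015,0,0,0,0,-0.015,0.044,-0.015,0,0,0,0,-0.015,0.044,-0.015,0,0,0,0,-0.015,0.044,-0.015,0,0,0,0,-0.015,0.044,-0.015,0]'

```text
t: 2.6
tool_pos: [0.4169, 0.3318, 0.1427]
tool_rot: [2.993, 0.955, -0.001]
contact_force: [0.4, -0.3, 0.7]
opening: 0.0855
```

```bash
cat > snap.py <<'E'
import sys
from m1 import *
def snap(tag,rs,rt,sc=6):
    out=[]
    for n,r in(("scene",rs),("top",rt)):
        im=ctrl.get_image(n)[:,:,::-1]; cv2.imwrite(f"pics/{n}_{tag}.png",im)
        x,y,w,h=r; out.append(cv2.resize(im[y:y+h,x:x+w],(400,int(400*h/w)),interpolation=cv2.INTER_CUBIC))
    H=max(o.shape[0] for o in out); out=[cv2.copyMakeBorder(o,0,H-o.shape[0],0,0,0) for o in out]
    cv2.imwrite(f"pics/v_{tag}.png",np.hstack(out)); o=ctrl.get_obs(); print(o['t'],o['tool_pos'].round(4),o['tool_rot'].round(3),o['contact_force'].round(1))
E
python3 - <<'E'
from snap import *
snap("m1",(420,110,110,120),(90,250,110,120))
p=ctrl.get_obs()['tool_pos']; print(proj("scene",p),proj("top",p))
E
```

```text
2.7 [0.4147 0.3328 0.1408] [-2.991 -0.962  0.008] [-0.6 -0.6 -1. ]
[487.85609389 151.09996689] [127.9952998  312.44096224]
```

View pics/v_m1.png

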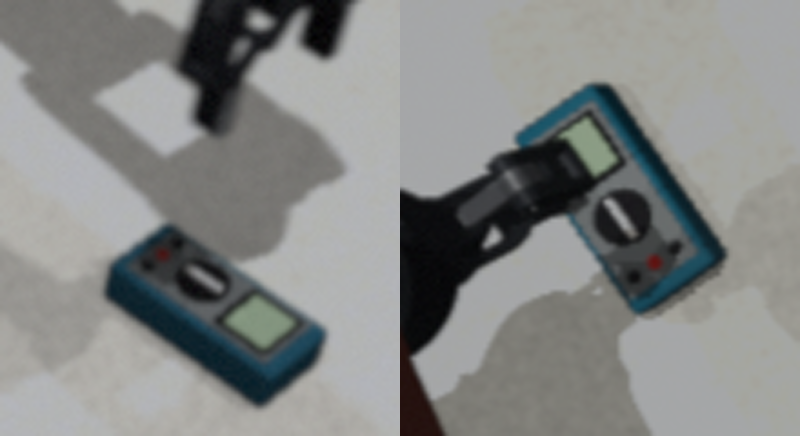

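Run:
```python
from h import *
p=np.array([.4147,.3328,.1408+.013]); a=np.radians(35.5); j=np.array([-np.sin(a),np.cos(a),0]); x=np.array([np.cos(a),np.sin(a),0])
for s in(-1,1):
  for r in(.0425,.057):
    for e in(-.011,.011):
      q=p+s*r*j+e*x; P=proj("scene",q); T=proj("top",q)
      print(s,r,e,((P-[420,110])/.275).round(),((T-[90,250])/.275+[400,0]).round())
```

```text
-1 0.0425 -0.011 [187. 158.] [612. 197.]
-1 0.0425 0.011 [219. 179.] [586. 161.]
-1 0.057 -0.011 [170. 171.] [636. 180.]
-1 0.057 0.011 [202. 192.] [610. 143.]
1 0.0425 -0.011 [283.  87.] [469. 299.]
1 0.0425 0.011 [315. 107.] [443. 262.]
1 0.057 -0.011 [299.  75.] [444. 316.]
1 0.057 0.011 [331.  95.] [419. 279.]
```

Run:
```python
import cv2,numpy as np
a=cv2.imread("pics/scene_m1.png")[60:180,410:570]
cv2.imwrite("pics/v2.png",cv2.resize(a,(800,600),interpolation=cv2.INTER_CUBIC))
```

```text
(no output)
```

View pics/v2.png

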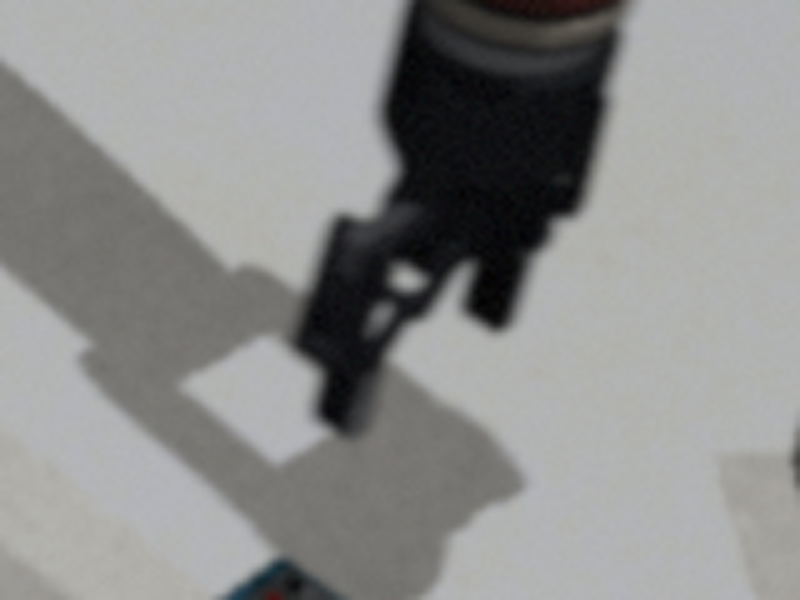

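Run:
```python
from snap import *
snap("m2",(420,110,110,120),(90,250,110,120))
```

```text
2.8 [0.417  0.3308 0.1426] [ 2.991  0.957 -0.003] [ 0.3 -1.3 -0. ]
```

View pics/v_m2.png

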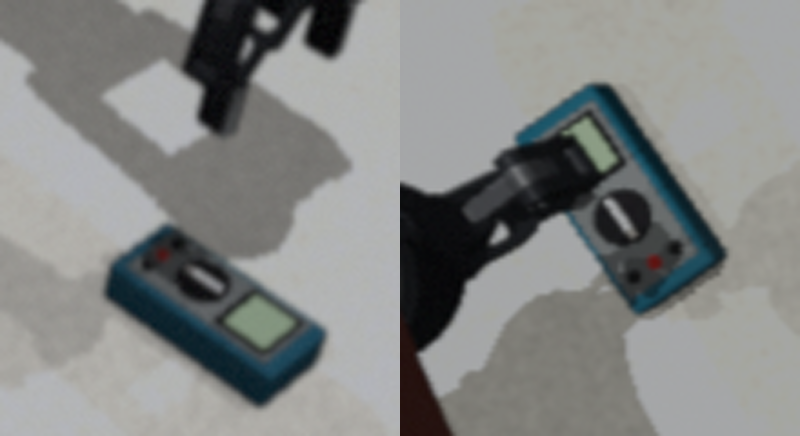

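Run:
```python
from snap import *
p,g=tri((480.5,146),(90+.275*190,250+.275*180)); print(p,g)
K=[ctrl.get_obs()['tool_pos'] for i in range(5)];print(K[0],K[1])
a=cv2.imread("pics/top_m2.png")[270:330,80:160];a=np.clip(a*1.0*2.,0,255).astype(np.uint8)
b=cv2.imread("pics/scene_m2.png")[90:150,460:520];b=np.clip(b*2.,0,255).astype(np.uint8)
cv2.imwrite("pics/v3.png",np.hstack([cv2.resize(a,(456,342),interpolation=cv2.INTER_CUBIC),cv2.resize(b,(342,342),interpolation=cv2.INTER_CUBIC)]))
```

```text
[0.44124452 0.29695453 0.18164655] 0.008811619056991998
[0.41701605 0.33075067 0.14264843] [0.41701605 0.33075067 0.14264843]
```

View pics/v3.png

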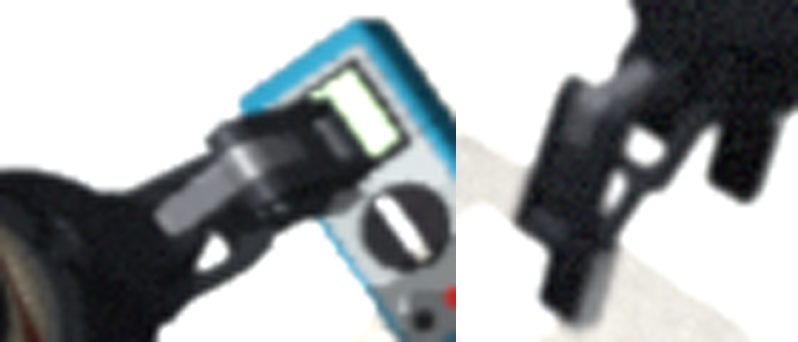

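Run:
```python
from h import *
p=np.array([.417,.3315,.1415]); a=np.radians(35.4); j=np.array([-np.sin(a),np.cos(a),0]); x=np.array([np.cos(a),np.sin(a),0])
for z in(.073,.11,.15):
  for s in(-.0425,.0425):
    for e in(-.038,.038):
      q=p+s*j+e*x+[0,0,z]; P=proj("scene",q); print(z,s,e,P.round(1),((P-[410,60])*5).round())
```

```text
0.073 -0.0425 -0.038 [466. 124.] [280. 320.]
0.073 -0.0425 0.038 [497.8 143.9] [439. 420.]
0.073 0.0425 -0.038 [493.6 104.8] [418. 224.]
0.073 0.0425 0.038 [525.3 123.5] [577. 317.]
0.11 -0.0425 -0.038 [469.6 108.6] [298. 243.]
0.11 -0.0425 0.038 [502.4 128.6] [462. 343.]
0.11 0.0425 -0.038 [497.8  89.4] [439. 147.]
0.11 0.0425 0.038 [530.5 108.1] [603. 241.]
0.15 -0.0425 -0.038 [473.7  91.1] [318. 155.]
0.15 -0.0425 0.038 [507.7 111.1] [489. 256.]
0.15 0.0425 -0.038 [502.6  71.9] [463.  59.]
0.15 0.0425 0.038 [536.5  90.6] [633. 153.]
```

Request:
drive_tool --moves '[0,0,0,0.001,0.001,-0.02,0,0,0,0,0.001,0,-0.02,0,0,0,0,0.001,0,-0.015,0,0,0,0,0.001,0.001,-0.01,0,0,0,0,0,0,0,0]'

```text
t: 3.42
tool_pos: [0.4214, 0.3321, 0.0773]
tool_rot: [2.993, 0.954, -0.003]
contact_force: [-0.0, -0.4, 1.6]
opening: 0.0857
```

Run:
```python
from snap import *
snap("m3",(430,120,100,110),(90,250,100,110))
```

```text
3.525 [0.4222 0.3327 0.079 ] [-2.993e+00 -9.540e-01 -1.000e-03] [-0.6 -0.8  0.1]
```

View pics/v_m3.png

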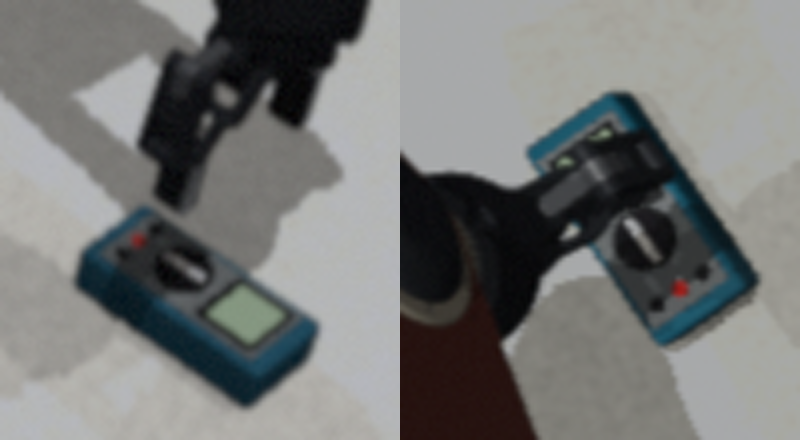

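Run:
```python
from h import *
print(tri((475,170),(157.5,292)))
for z in(.091,.1,.11,.12,.13):
  for r in (.045,.055):
    q=[.4215+.58*r,.333-.815*r,z]; print(z,r,proj("scene",q).round(1),proj("top",q).round(1))
```

```text
(array([0.45146841, 0.29171523, 0.12659135]), np.float64(0.013436716003940937))
0.091 0.045 [470.  181.5] [157.7 292.6]
0.091 0.055 [466.9 183.8] [161.9 289.6]
0.1 0.045 [470.8 178.4] [156.1 292.9]
0.1 0.055 [467.7 180.8] [160.4 289.8]
0.11 0.045 [471.8 175. ] [154.3 293.2]
0.11 0.055 [468.6 177.4] [158.6 290.1]
0.12 0.045 [472.7 171.5] [152.4 293.5]
0.12 0.055 [469.5 173.9] [156.8 290.3]
0.13 0.045 [473.6 167.9] [150.5 293.8]
0.13 0.055 [470.4 170.3] [155.  290.6]
```

Request:
drive_tool --moves '[0,0,0,0.002,0.001,-0.02,0,0,0,0,0,0,-0.02,0,0,0,0,0,0,-0.012,0,0,0,0,0,0,-0.006,0,0,0,0,0,0,0,0]'

```text
t: 4.15
tool_pos: [0.4236, 0.3334, 0.02]
tool_rot: [2.993, 0.955, -0.002]
contact_force: [0.4, 0.4, -0.6]
opening: 0.0853
```

Run:
```python
from snap import *
snap("m4",(440,140,80,80),(100,260,80,80))
```

```text
4.25 [0.4243 0.3339 0.0211] [-2.993e+00 -9.550e-01 -2.000e-03] [ 0.8  0.3 -1. ]
```

View pics/v_m4.png

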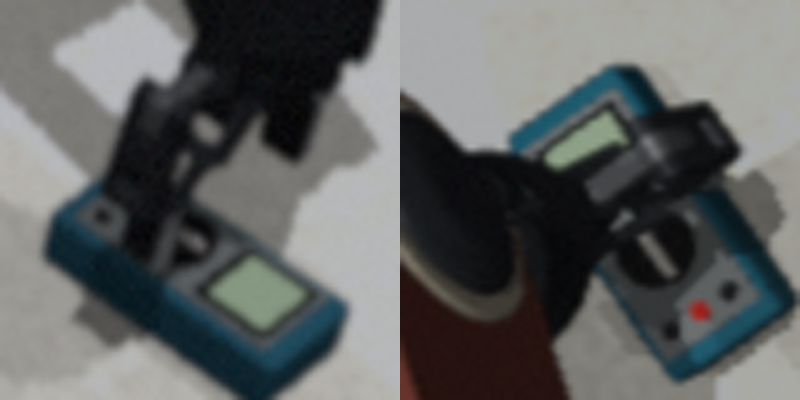

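Request:
drive_tool --moves '[0,0,0,0,0,-0.01,0,0,0,0,0,0,-0.006,0,0,0,0,0,0,-0.004,0,0,0,0,0,0,0,0,0,0,0,0,0,0,0]'

```text
t: 4.88
tool_pos: [0.424, 0.3337, 0.0007]
tool_rot: [-2.993, -0.955, -0.0]
contact_force: [-0.2, -0.9, 0.6]
opening: 0.0853
```

Run:
```python
from snap import *
snap("m5",(440,140,80,80),(100,260,80,80))
```

```text
4.975 [0.4241 0.3337 0.0009] [-2.993e+00 -9.550e-01 -1.000e-03] [ 0.1  0.1 -0.8]
```

View pics/v_m5.png

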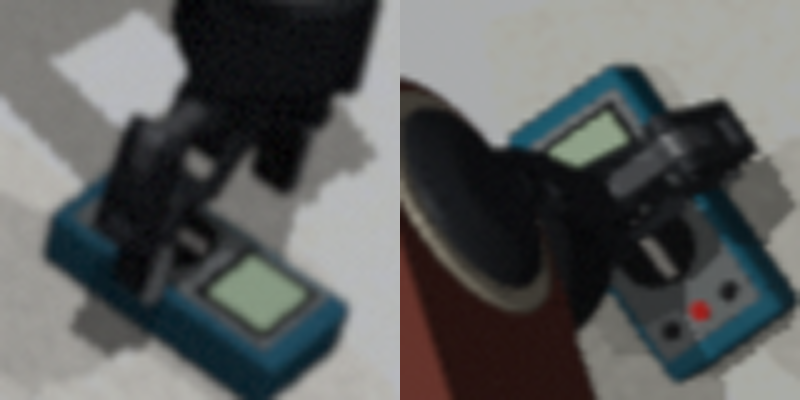

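Run:
```python
from h import *
for z in(.0,.014,.02,.03,.04):
  for r in (.028,.0425,.057):
    q=[.424+.58*r,.3335-.815*r,z]; print(z,r,((proj("scene",q)-[440,140])/.2).round(),((proj("top",q)-[100,260])/.2+[400,0]).round())
```

```text
0.0 0.028 [139. 337.] [727. 169.]
0.0 0.0425 [117. 353.] [755. 149.]
0.0 0.057 [ 96. 371.] [783. 129.]
0.014 0.028 [145. 315.] [716. 171.]
0.014 0.0425 [123. 332.] [744. 150.]
0.014 0.057 [101. 349.] [773. 130.]
0.02 0.028 [147. 306.] [711. 171.]
0.02 0.0425 [126. 323.] [740. 151.]
0.02 0.057 [104. 340.] [769. 131.]
0.03 0.028 [152. 291.] [703. 173.]
0.03 0.0425 [130. 308.] [732. 152.]
0.03 0.057 [108. 325.] [761. 132.]
0.04 0.028 [156. 275.] [695. 174.]
0.04 0.0425 [134. 292.] [724. 154.]
0.04 0.057 [112. 309.] [754. 133.]
```

Request:
drive_tool --moves '[0,0,0,0,0,-0.002,0,0,0,0,0,0,-0.002,0.2,0,0,0,0,0,0,0.4,0,0,0,0,0,0,0.6,0,0,0,0,0,0,0.6]'

```text
t: 5.6
tool_pos: [0.4256, 0.3347, -0.001]
tool_rot: [-2.992, -0.954, -0.005]
contact_force: [-0.9, -0.5, 7.8]
opening: 0.0342
```

Run:
```python
from snap import *
snap("m6",(440,140,80,80),(100,260,80,80))
print(ctrl.get_obs()['opening'])
```

```text
5.7 [ 0.4256  0.3347 -0.001 ] [-2.992 -0.954 -0.006] [-2.  -0.4  9.2]
0.034230263909852725
```

View pics/v_m6.png

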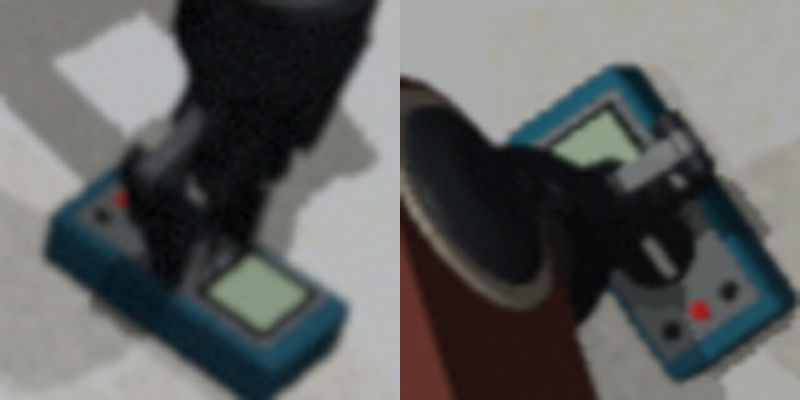

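Request:
drive_tool --moves '[0,0,0,0,0,0.004,0,0,0,0,0,0,0,0,0,0,0,0,0,0,0,0,0,0,0,0,-0.006,0,0,0,0,0,0,-0.006,0]'

```text
t: 6.32
tool_pos: [0.4235, 0.3334, -0.0122]
tool_rot: [2.993, 0.954, -0.001]
contact_force: [-0.3, 0.1, 0.6]
opening: 0.0852
```

Request:
drive_tool --moves '[0,0,0,0,0,-0.006,0,0,0,0,0,0,-0.005,0,0,0,0,0,0,-0.005,0,0,0,0,0,0,0,0,0,0,0,0,0,0,0]'

```text
t: 6.95
tool_pos: [0.424, 0.3337, -0.0272]
tool_rot: [-2.993, -0.955, -0.001]
contact_force: [0.4, -0.1, 0.4]
opening: 0.0858
```

Run:
```python
from snap import *
snap("m7",(440,140,80,80),(100,260,80,80))
print(ctrl.get_obs()['opening'])
```

```text
7.05 [ 0.4241  0.3337 -0.0271] [-2.993e+00 -9.550e-01 -1.000e-03] [-0.1 -0.6  0.7]
0.08546478746637395
```

View pics/v_m7.png

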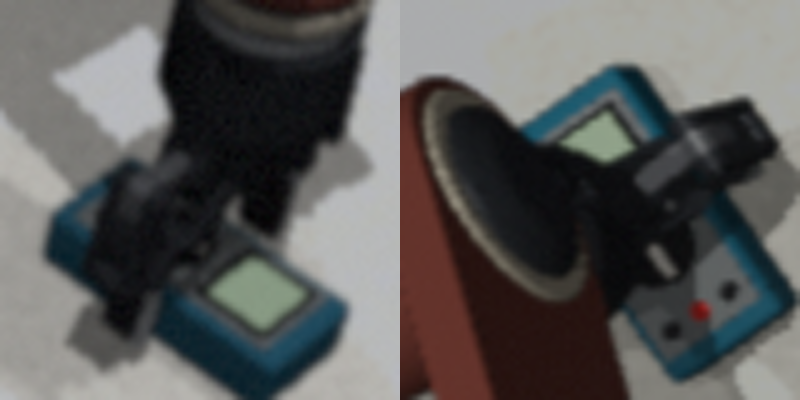

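Request:
drive_tool --moves '[0,0,0,0,0,-0.004,0.1,0,0,0,0,0,0,0.3,0,0,0,0,0,0,0.5,0,0,0,0,0,0,0.6,0,0,0,0,0,0,0.6]' --newtons 50

```text
t: 7.68
tool_pos: [0.4239, 0.3336, -0.0314]
tool_rot: [-2.993, -0.954, -0.0]
contact_force: [0.7, 0.1, -0.8]
opening: 0.0553
```

Run:
```python
from snap import *
snap("m8",(440,140,80,80),(100,260,80,80))
print(ctrl.get_obs()['opening'])
```

```text
7.775 [ 0.4239  0.3336 -0.0314] [-2.993 -0.954 -0.   ] [-0.2  1.2 -0.4]
0.05542184133916792
```

View pics/v_m8.png

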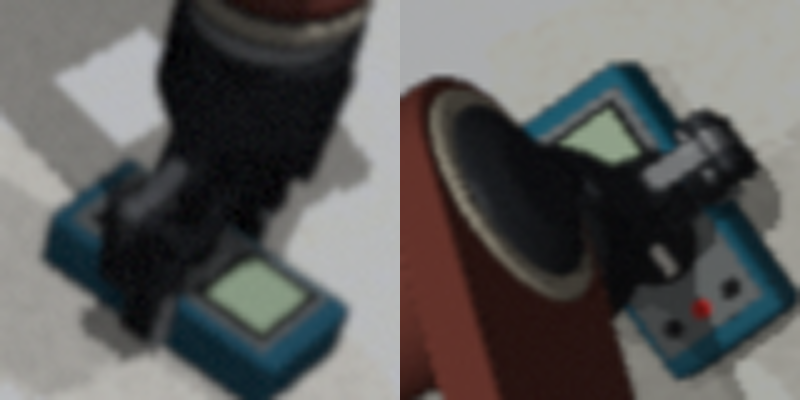

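Request:
drive_tool --moves '[0,0,0,0,0,0.015,0.6,0,0,0,0,0,0.03,0.6,0,0,0,0,0,0.045,0.6,0,0,0,0,0,0.05,0.6,0,0,-3.5,0,0,0.04,0.6]'

```text
t: 8.4
tool_pos: [0.424, 0.3336, 0.1515]
tool_rot: [-3.021, -0.86, -0.003]
contact_force: [0.4, 0.3, -2.6]
opening: 0.0553
```

Run:
```python
from m1 import *
S=[(372.4,246.4),(388.9,239.7),(418.6,262.7),(400,272.1)]
T=[(273,229.7),(256.1,235.6),(237,183.2),(254,177.5)]
Z=[.0714,.0714,.1227,.1227]
for n,Q in(("scene",S),("top",T)):
    P=np.array([onz(n,q,z) for q,z in zip(Q,Z)]); lo=(P[0]+P[1])/2;up=(P[2]+P[3])/2;d=up-lo
    print(n,P.round(4).tolist()); print("origin",(lo+d*63/113).round(4),"yaw",np.degrees(np.arctan2(d[1],d[0])).round(2),"len",np.linalg.norm(d).round(4),[np.degrees(np.arctan2(-(P[i+1]-P[i])[0]*s,(P[i+1]-P[i])[1]*s)).round(1) for i,s in((0,1),(2,-1))])
o=ctrl.get_obs();print(o['tool_pos'],o['opening'])
```

```text
scene [[0.5746, 0.0734, 0.0714], [0.5623, 0.1078, 0.0714], [0.6585, 0.1398, 0.1227], [0.6744, 0.1033, 0.1227]]
origin [0.6231 0.1079 0.1   ] yaw 17.53 len 0.1149 [np.float64(19.6), np.float64(23.6)]
top [[0.57, 0.0767, 0.0714], [0.5584, 0.1101, 0.0714], [0.6532, 0.1397, 0.1227], [0.6639, 0.108, 0.1227]]
origin [0.6168 0.1104 0.1   ] yaw 17.87 len 0.1116 [np.float64(19.2), np.float64(18.7)]
[0.42399725 0.3336211  0.15151663] 0.05526790329032357
```

Request:
drive_tool --moves '[0,0,-3.5,0.022,-0.022,0,0.6,0,0,-3.5,0.022,-0.022,0,0.6,0,0,-3.5,0.022,-0.022,0,0.6,0,0,-3.4,0.022,-0.022,0,0.6,1.67,-5.14,0,0.022,-0.022,0,0.6]'

```text
t: 9.02
tool_pos: [0.5353, 0.2228, 0.1491]
tool_rot: [-3.085, -0.487, -0.149]
contact_force: [-0.5, -0.4, -1.5]
opening: 0.0549
```

Request:
drive_tool --moves '[1.67,-5.14,0,0.022,-0.022,0,0.6,1.67,-5.14,0,0.022,-0.022,0,0.6,1.67,-5.14,0,0.022,-0.022,0,0.6,1.67,-5.14,0,0.022,-0.022,0,0.6,0,0,0,0.016,-0.02,0,0.6]'

```text
t: 9.65
tool_pos: [0.636, 0.1144, 0.1471]
tool_rot: [-2.95, -0.466, -0.704]
contact_force: [0.4, 0.4, -1.8]
opening: 0.0552
```

Request:
drive_tool --moves '[0,0,0,0,0,0,0.6,0,0,0,0,0,0,0.6,0,0,0,0,0,0,0.6,0,0,0,0,0,0,0.6,0,0,0,0,0,0,0.6]'

```text
t: 10.28
tool_pos: [0.6377, 0.116, 0.1486]
tool_rot: [-2.949, -0.468, -0.708]
contact_force: [0.8, -0.4, -2.3]
opening: 0.0554
```

Run:
```python
from snap import *
from scipy.spatial.transform import Rotation as Ro
snap("c1",(350,150,110,120),(200,140,110,120))
o=ctrl.get_obs(); R=Ro.from_rotvec(o['tool_rot']).as_matrix(); print(R.round(3),o['opening'])
print("tilt",np.degrees(np.arccos(-R[2,2])),"toolx yaw",np.degrees(np.arctan2(R[1,0],R[0,0])),"jaw",R[:,1])
```

```text
10.375 [0.6377 0.1158 0.1486] [-2.949 -0.467 -0.708] [-0.5  0.4 -2.4]
[[ 0.847  0.309  0.432]
 [ 0.275 -0.951  0.141]
 [ 0.454 -0.    -0.891]] 0.05544852810120513
tilt 27.016213607561482 toolx yaw 17.997573937090305 jaw [ 3.09077470e-01 -9.51036842e-01 -2.07770136e-04]
```

View pics/v_c1.png

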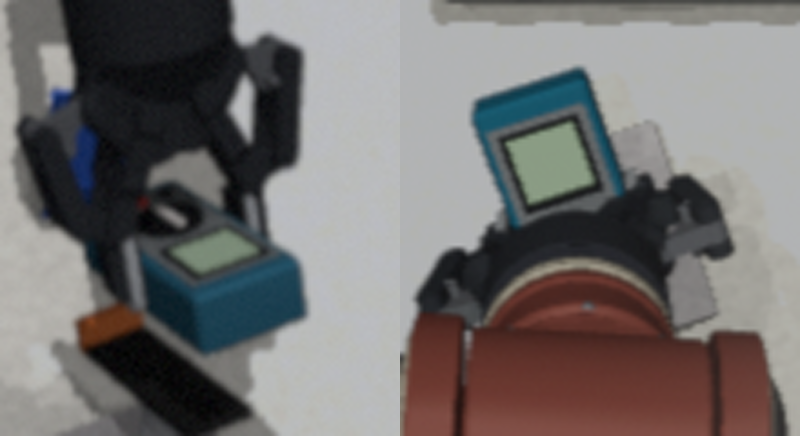

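Run:
```python
from h import *
x=np.array([.847,.275,.454]);y=np.array([-.309,.951,0]);z=np.array([-.432,-.141,.891])
T=np.array([.6377,.1158,.1486])
for nm,M in(("rigid",T+.031*z),("world",T+[0,0,.031])):
    print(nm,M)
    for a,b,c in((62.5,-28,0),(62.5,28,0),(62.5,28,32),(62.5,-28,32)):
        q=M+(a*x+b*y+c*z)/1e3; print(a,b,c,"S",((proj("scene",q)-[350,150])/.275).round(),"T",((proj("top",q)-[200,140])/.275+[400,0]).round())
for nm,s,t in(("-28,32",(195,297),(590,82)),("28,32",(303,258),(474,115))):
    print(nm,tri((350+s[0]*.275,150+s[1]*.275),(200+(t[0]-400)*.275,140+t[1]*.275)))
```

```text
rigid [0.624308 0.111429 0.176221]
62.5 -28 0 S [200. 361.] T [587.  55.]
62.5 28 0 S [309. 319.] T [472.  92.]
62.5 28 32 S [300. 256.] T [469. 109.]
62.5 -28 32 S [190. 298.] T [588.  71.]
world [0.6377 0.1158 0.1796]
62.5 -28 0 S [217. 379.] T [577.  25.]
62.5 28 0 S [326. 337.] T [462.  62.]
62.5 28 32 S [318. 274.] T [458.  78.]
62.5 -28 32 S [207. 316.] T [578.  39.]
-28,32 (array([0.66826859, 0.09903881, 0.2283565 ]), np.float64(0.003425604283667892))
28,32 (array([0.65305134, 0.15107226, 0.22946549]), np.float64(0.0033420121243699936))
```

Request:
drive_tool --moves '[0,0,0,0,0,-0.015,0.6,0,0,0,0,0,-0.015,0.6,0,0,0,0,0,-0.012,0.6,0,0,0,0,0,-0.008,0.6,0,0,0,0,0,0,0.6]'

```text
t: 11.0
tool_pos: [0.6372, 0.1155, 0.0972]
tool_rot: [-2.949, -0.466, -0.705]
contact_force: [-0.0, -1.0, -2.3]
opening: 0.0552
```

Run:
```python
from snap import *
snap("c2",(360,190,80,110),(210,140,100,110))
```

```text
11.1 [0.6382 0.1156 0.099 ] [-2.949 -0.466 -0.71 ] [ 0.3  0.7 -2.1]
```

View pics/v_c2.png

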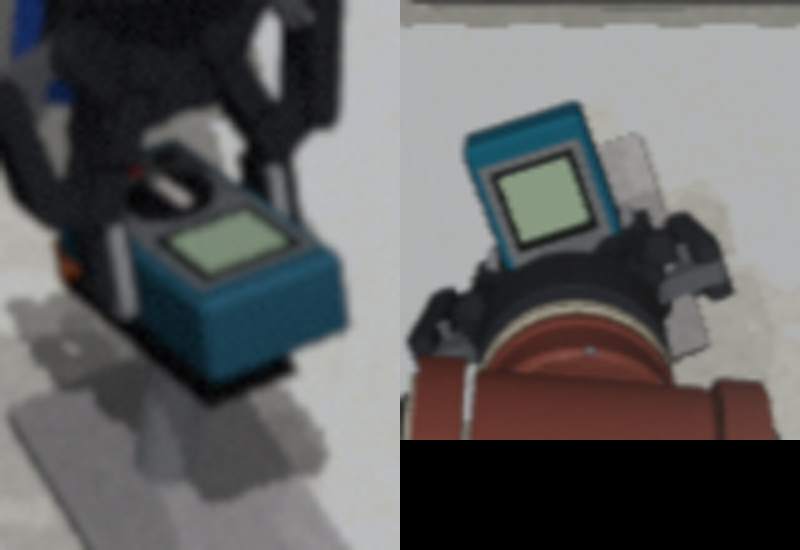

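Run:
```python
from m1 import *
y=np.array([-.309,.951,0]); x=np.array([.847,.275,.454]);z=np.array([-.432,-.141,.891])
h=cv2.cvtColor(cv2.imread("pics/scene_c2.png"),cv2.COLOR_BGR2HSV)
b=cv2.imread("pics/scene_c2.png")
# profile of front face: teal mask
m=(h[...,0]>85)&(h[...,0]<115)&(h[...,1]>90); m[:235]=0; m[275:]=0; m[:,:395]=0; m[:,435:]=0
for r in range(240,270,2):
    c=np.where(m[r])[0]; print(r,c.min() if len(c) else None,c.max() if len(c) else None,end="; ")
print()
for c in range(396,434,3):
    r=np.where(m[:,c])[0]; print(c,r.min() if len(r) else None,r.max() if len(r) else None,end="; ")
print()
for q in((401.4,266),(429.6,254)): P=onz("scene",q,.1545); print(P.round(4),P@y)
for q,zz in(((400,272.1),.1227),((418.6,262.7),.1227)): P=onz("scene",q,zz); print(P.round(4),P@y)
T=np.array([.638,.1157,.0985]);print("tool lat",T@y)
t=cv2.imread("pics/top_c2.png"); ht=cv2.cvtColor(t,cv2.COLOR_BGR2HSV)
# screen quad in top and scene
for n in C:
    hh=cv2.cvtColor(cv2.imread(f"pics/{n}_c2.png"),cv2.COLOR_BGR2HSV)
    r=np.zeros((480,640),bool); r[(220 if n=="scene" else 170):(260 if n=="scene" else 215),(385 if n=="scene" else 225):(430 if n=="scene" else 270)]=1
    mm=(hh[...,0]>35)&(hh[...,0]<80)&(hh[...,1]>30)&(hh[...,2]>80)&r
    try:
        q=quad(mm); print(n,q[0].round(1).tolist(),q[1]); 
        P=onz(n,q[0].mean(0),.0985+.031*.891+.032*.891+.027*.454); print(P.round(4),P@y)
    except Exception as e: print(n,"fail",mm.sum())
```

```text
240 421 425; 242 416 426; 244 410 427; 246 395 427; 248 395 427; 250 395 427; 252 395 428; 254 395 428; 256 395 425; 258 395 420; 260 395 416; 262 395 416; 264 399 411; 266 401 406; 268 None None; 
396 246 263; 399 248 265; 402 247 266; 405 246 266; 408 245 265; 411 244 264; 414 243 263; 417 242 259; 420 241 258; 423 239 256; 426 241 255; 429 None None; 432 None None; 
[0.6837 0.101  0.1545] -0.1151746397718727
[0.6646 0.154  0.1545] -0.05894438683166314
[0.6744 0.1033 0.1227] -0.11015084295995996
[0.6585 0.1398 0.1227] -0.07054255953365415
tool lat -0.08711130000000002
scene [[418.5, 237.6], [401.2, 244.4], [392.3, 237.7], [408.8, 231.4]] 141.5
[0.6341 0.1162 0.1669] -0.08538946244856865
top [[251.6, 178.3], [257.1, 194.8], [239.9, 200.6], [233.5, 184.3]] 285.5
[0.6339 0.1172 0.1669] -0.08436133457438731
```

Run:
```python
from m1 import *
y=np.array([-.309,.951,0]);x=np.array([.951,.309,0])
t=cv2.imread("pics/top0.png");s=cv2.imread("pics/scene0.png")
a=cv2.resize(s[230:330,350:440],(396,440),interpolation=cv2.INTER_CUBIC);b=cv2.resize(t[165:255,220:300],(400,450),interpolation=cv2.INTER_CUBIC)[:440]
f=lambda b,l,h:np.clip((b.astype(float)-l)*255/(h-l),0,255).astype(np.uint8)
cv2.imwrite("pics/foot.png",np.hstack([f(a,60,180),f(b,60,180)]))
```

```text
(no output)
```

View pics/foot.png

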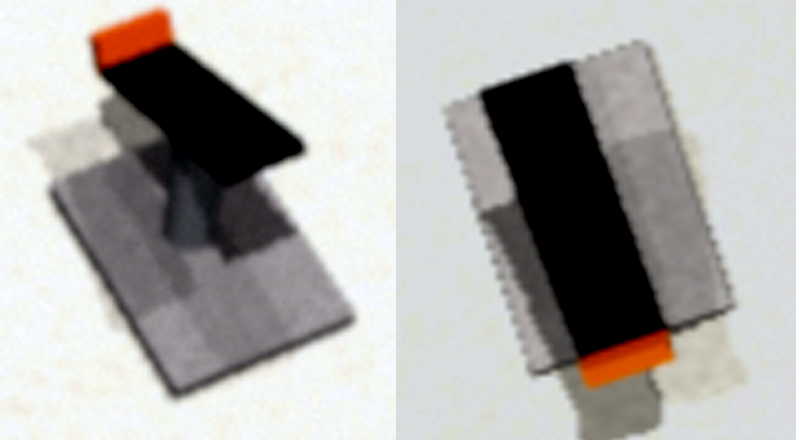

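Run:
```python
from m1 import *
T=[onz("top",(220+(a-396)/5,165+b/5),.01) for a,b in((448,104),(648,42),(733,303),(533,372))]
S=[onz("scene",(350+a/4.4,230+b/4.4),.01) for a,b in((55,187),(174,386),(353,317))]
T=np.array(T);S=np.array(S)
print(T.round(4),S.round(4))
d=T[0]+T[1]-T[2]-T[3]; yaw=np.arctan2(d[1],d[0]); print("yaw",np.degrees(yaw), [np.linalg.norm(T[i]-T[i-1]).round(4) for i in range(4)])
e=T[0]+T[3]-T[1]-T[2]; print("yaw w",np.degrees(np.arctan2(-e[0],e[1])))
d=S[1]-S[0];print("S yaw",np.degrees(np.arctan2(d[1],d[0])),np.linalg.norm(d)); e=S[2]-S[1]; print("S yaw w",np.degrees(np.arctan2(-e[0],e[1])),np.linalg.norm(e))
y=np.array([-.309,.951,0]); x=np.array([.951,.309,0])
print("T lat",T@y*1,(T@y).mean(),"x of axis",(T@x).mean()-.01); print("S lat",(S[1]@y+S[2]@y)/2, S[0]@y+.045)
# column base center scene
for q in((190,240),): P=onz("scene",(350+q[0]/4.4,230+q[1]/4.4),.01); print("col front base",P, P@y)
```

```text
[[0.6683 0.1723 0.01  ]
 [0.6946 0.0877 0.01  ]
 [0.5837 0.0517 0.01  ]
 [0.5546 0.136  0.01  ]] [[0.5909 0.054  0.01  ]
 [0.6989 0.0889 0.01  ]
 [0.6743 0.1723 0.01  ]]
yaw 17.848453854339063 [np.float64(0.1193), np.float64(0.0886), np.float64(0.1167), np.float64(0.0891)]
yaw w 18.176395703717905
S yaw 17.91275734893704 0.11347065866609998
S yaw w 16.41531964182789 0.08688540632010337
T lat [-0.04266664 -0.13122093 -0.1311959  -0.04206715] -0.08678765493487624 x of axis 0.6192300415682757
S lat -0.08795245606840664 -0.08620306456455697
col front base [0.62640371 0.10931227 0.01      ] -0.08960277794251116
```

Request:
drive_tool --moves '[0,0,0,0.0005,-0.0014,-0.005,0.6,0,0,0,0,0,-0.005,0.6,0,0,0,0,0,-0.004,0.6,0,0,0,0.0009,0.0003,-0.0018,0.6,0,0,0,0,0,0,0.6]'

```text
t: 11.72
tool_pos: [0.6392, 0.1145, 0.0826]
tool_rot: [-2.949, -0.466, -0.708]
contact_force: [0.8, -0.2, -2.1]
opening: 0.0554
```

Request:
drive_tool --moves '[0,0,0,0.0009,0.0003,-0.0018,0.6,0,0,0,0,0,0,0.6,0,0,0,0.0009,0.0003,-0.0018,0.6,0,0,0,0,0,0,0.6,0,0,0,0,0,0,0.6]'

```text
t: 12.35
tool_pos: [0.6411, 0.1151, 0.0792]
tool_rot: [-2.949, -0.466, -0.709]
contact_force: [-1.0, -0.2, -3.2]
opening: 0.055
```

Run:
```python
from snap import *
snap("c3",(360,190,80,110),(210,140,100,110))
```

```text
12.45 [0.6411 0.115  0.0793] [-2.949 -0.466 -0.709] [-0.2 -0.4 -2.6]
```

View pics/v_c3.png

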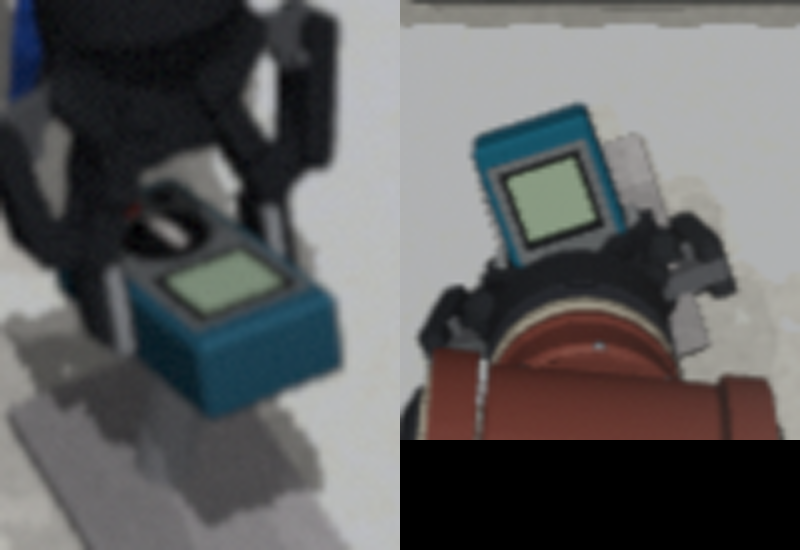

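Request:
drive_tool --moves '[0,0,0,0.0007,0.0002,-0.0013,0.6,0,0,0,0,0,0,0.6,0,0,0,0.0007,0.0002,-0.0013,0.6,0,0,0,0,0,0,0.6,0,0,0,0,0,0,0.6]'

```text
t: 13.08
tool_pos: [0.6423, 0.1154, 0.0771]
tool_rot: [-2.949, -0.467, -0.708]
contact_force: [-6.1, -2.1, 3.5]
opening: 0.0554
```

Request:
drive_tool --moves '[0,0,0,0.0007,0.0002,-0.0013,0.6,0,0,0,0,0,0,0.6,0,0,0,0,0,0,0.6,0,0,0,0,0,0,0.6,0,0,0,0,0,0,0.6]'

```text
t: 13.7
tool_pos: [0.6422, 0.1155, 0.077]
tool_rot: [-2.949, -0.468, -0.704]
contact_force: [-20.9, -5.9, 15.6]
opening: 0.0555
```

Request:
drive_tool --moves '[0,0,0,-0.0006,-0.0002,0.0012,0.6,0,0,0,-0.0017,-0.0006,-0.0009,0.6,0,0,0,-0.0017,-0.0006,-0.0009,0.6,0,0,0,0,0,0,0.6,0,0,0,0,0,0,0.6]'

```text
t: 14.32
tool_pos: [0.6402, 0.1142, 0.076]
tool_rot: [-2.948, -0.466, -0.712]
contact_force: [-0.5, -0.3, 6.3]
opening: 0.0547
```

Request:
drive_tool --moves '[0,0,0,-0.0013,-0.0004,-0.0007,0.6,0,0,0,0,0,0,0.6,0,0,0,-0.0013,-0.0004,-0.0007,0.6,0,0,0,0,0,0,0.6,0,0,0,0,0,0,0.6]'

```text
t: 14.95
tool_pos: [0.6377, 0.1134, 0.0746]
tool_rot: [-2.948, -0.466, -0.713]
contact_force: [0.3, -0.5, 6.3]
opening: 0.0553
```

Run:
```python
from snap import *
snap("c4",(360,190,80,110),(210,140,100,110))
```

```text
15.05 [0.6376 0.1134 0.0746] [-2.948 -0.466 -0.712] [ 0.3 -0.5  5.3]
```

View pics/v_c4.png

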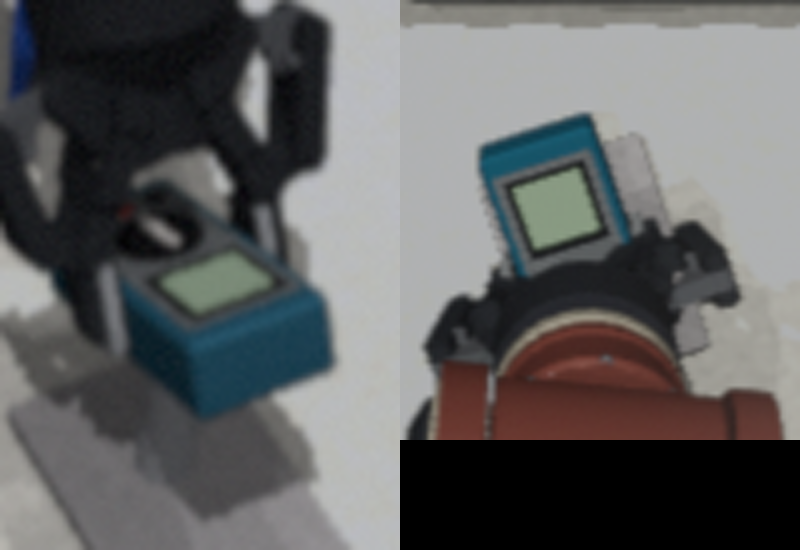

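Request:
drive_tool --moves '[0,0,0,-0.0013,-0.0004,-0.0007,0.6,0,0,0,0,0,0,0.6,0,0,0,-0.0013,-0.0004,-0.0007,0.6,0,0,0,0,0,0,0.6,0,0,0,0,0,0,0.6]'

```text
t: 15.68
tool_pos: [0.6351, 0.1126, 0.0732]
tool_rot: [-2.948, -0.466, -0.713]
contact_force: [0.8, -0.7, 6.3]
opening: 0.0552
```

Request:
drive_tool --moves '[0,0,0,-0.0009,-0.0003,-0.0005,0.6,0,0,0,0,0,0,0.6,0,0,0,-0.0009,-0.0003,-0.0005,0.6,0,0,0,0,0,0,0.6,0,0,0,0,0,0,0.6]'

```text
t: 16.3
tool_pos: [0.6334, 0.1121, 0.0723]
tool_rot: [-2.948, -0.466, -0.713]
contact_force: [1.0, 0.0, 6.3]
opening: 0.0554
```

Request:
drive_tool --moves '[0,0,0,-0.0013,-0.0004,-0.0007,0.6,0,0,0,0,0,0,0.6,0,0,0,-0.0013,-0.0004,-0.0007,0.6,0,0,0,0,0,0,0.6,0,0,0,0,0,0,0.6]'

```text
t: 16.92
tool_pos: [0.6324, 0.1117, 0.0722]
tool_rot: [-2.947, -0.466, -0.719]
contact_force: [6.4, 3.0, 3.4]
opening: 0.0553
```

Run:
```python
from snap import *
snap("c5",(360,190,80,110),(210,140,100,110))
y=np.array([-.309,.951,0])
for k,M in(("top_c4",(.6376,.1134,.0746)),("top_c5",ctrl.get_obs()['tool_pos'])):
  n=k.split('_')[0]
  hh=cv2.cvtColor(cv2.imread(f"pics/{k}.png"),cv2.COLOR_BGR2HSV)
  r=np.zeros((480,640),bool); r[170:220,225:275]=1
  mm=(hh[...,0]>35)&(hh[...,0]<80)&(hh[...,1]>30)&(hh[...,2]>80)&r
  q=quad(mm)[0]; P=np.array([onz(n,p,M[2]+.063*.891+.027*.454) for p in q]); print(k,P.mean(0).round(4),(P@y).round(4),(P@y).mean().round(4))
  for a,b in((0,1),(1,2)):
    d=P[b]-P[a]; print(np.degrees(np.arctan2(d[1],d[0])))
for k in("scene_c5",):
  hh=cv2.cvtColor(cv2.imread(f"pics/{k}.png"),cv2.COLOR_BGR2HSV)
  r=np.zeros((480,640),bool); r[225:270,380:430]=1
  mm=(hh[...,0]>35)&(hh[...,0]<80)&(hh[...,1]>30)&(hh[...,2]>80)&r
  q=quad(mm)[0]; P=np.array([onz("scene",p,M[2]+.063*.891+.027*.454) for p in q]); print(k,P.mean(0).round(4),(P@y).mean().round(4))
```

```text
17.025 [0.6324 0.1117 0.0723] [-2.947 -0.466 -0.719] [6.1 2.8 4.2]
top_c4 [0.6338 0.1152 0.143 ] [-0.1027 -0.1028 -0.0702 -0.0695] -0.0863
-161.75098385118238
108.60222038375659
top_c5 [0.628  0.1134 0.1406] [-0.1026 -0.1027 -0.07   -0.0693] -0.0862
-161.75651824229317
108.59387526796694
scene_c5 [0.6275 0.1128 0.1406] -0.0866
```

View pics/v_c5.png

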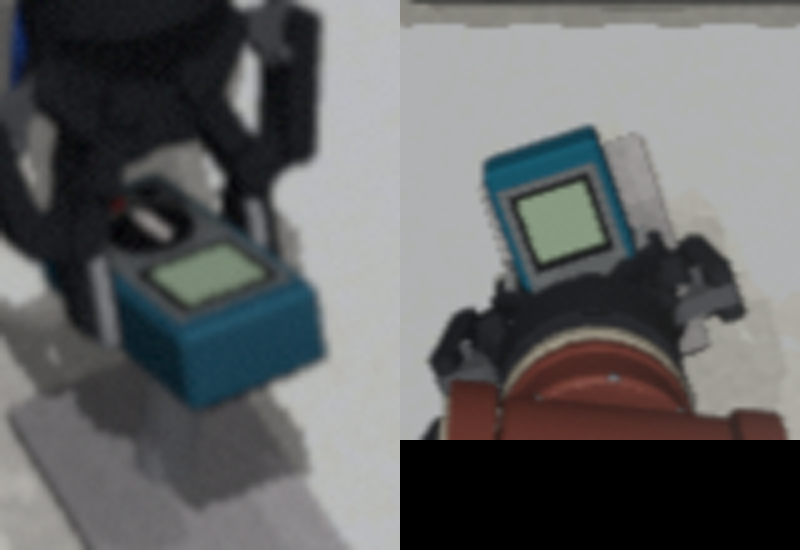

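Request:
drive_tool --moves '[0,0,0,0.0004,0.0001,0.0002,0.5,0,0,0,0,0,0,0.3,0,0,0,0,0,0,0.1,0,0,0,0,0,0,0,0,0,0,0,0,0,0]'

```text
t: 17.65
tool_pos: [0.6295, 0.1113, 0.0691]
tool_rot: [-2.949, -0.466, -0.707]
contact_force: [0.0, 0.4, -0.2]
opening: 0.0855
```

Request:
drive_tool --moves '[0,0,0,0,0,0,0,0,0,0,-0.0043,-0.0014,0.0089,0,0,0,0,-0.0086,-0.0028,0.0178,0,0,0,0,-0.013,-0.0042,0.0267,0,0,0,0,-0.017,-0.0056,0.0356,0]'

```text
t: 18.27
tool_pos: [0.586, 0.0973, 0.1591]
tool_rot: [-2.949, -0.467, -0.706]
contact_force: [0.6, 0.0, -0.1]
opening: 0.0856
```

Request:
drive_tool --moves '[0,0,0,-0.017,-0.0056,0.0356,0,-1.67,5.14,0,0,-0.03,0.03,0,-1.67,5.14,0,0,-0.03,0.01,0,-1.67,5.14,0,0,-0.03,0,0,-1.67,5.14,0,0,-0.03,0,0]'

```text
t: 18.9
tool_pos: [0.5702, -0.0294, 0.236]
tool_rot: [-3.086, -0.488, -0.144]
contact_force: [0.5, 0.6, -0.2]
opening: 0.0851
```

Run:
```python
from snap import *
from scipy.spatial.transform import Rotation as Ro
snap("c6",(350,180,90,100),(210,150,90,100))
R=Ro.from_rotvec(ctrl.get_obs()['tool_rot']).as_matrix(); print(R.round(3))
```

```text
19.0 [ 0.5712 -0.0302  0.2352] [-3.087 -0.485 -0.146] [-0.5  1.   0.5]
[[ 0.948  0.306  0.09 ]
 [ 0.305 -0.952  0.028]
 [ 0.094  0.001 -0.996]]
```

View pics/v_c6.png

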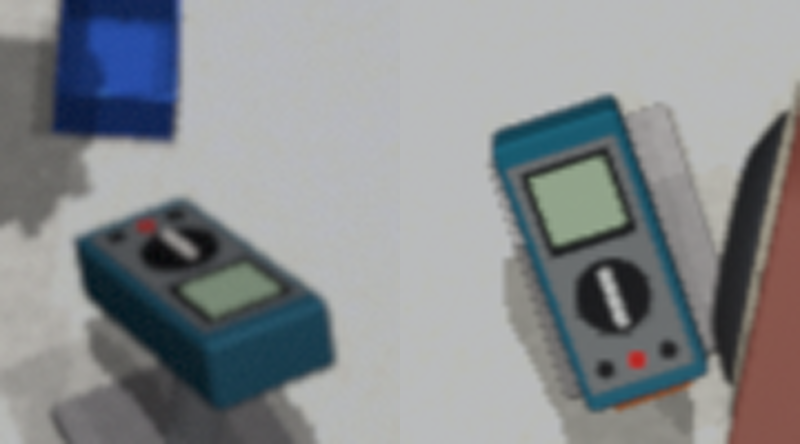

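Request:
drive_tool --moves '[-1.67,5.14,0,-0.013,-0.012,-0.01,0,0,0,9,-0.013,-0.012,-0.01,0,0,0,9,-0.013,-0.012,-0.01,0,0,0,9,-0.012,-0.012,-0.01,0,0,0,9,-0.012,-0.012,-0.01,0]'

```text
t: 19.62
tool_pos: [0.5064, -0.0877, 0.1843]
tool_rot: [2.795, 1.434, 0.002]
contact_force: [-0.4, -0.2, -0.0]
opening: 0.0855
```

Run:
```python
from snap import *
for nm,L in(("rack near edge",((215,438),(320,240))),("short",((80,395),(215,438)))):
    P=[onz("scene",(262+a/8,205+b/8),.022) for a,b in L]; d=P[1]-P[0]; print(nm,P[0].round(4),P[1].round(4),np.linalg.norm(d),np.degrees(np.arctan2(d[1],d[0])))
snap("t0",(240,180,110,90),(300,210,110,90))
y=np.array([-.309,.951,0]);x=np.array([.847,.275,.454]);z=np.array([-.432,-.141,.891])
# meter check
h=cv2.cvtColor(cv2.imread("pics/top_c6.png"),cv2.COLOR_BGR2HSV);h2=cv2.cvtColor(cv2.imread("pics/scene_c6.png"),cv2.COLOR_BGR2HSV)
for n,hh,r4 in(("top",h,(170,215,225,275)),("scene",h2,(225,270,380,430))):
  r=np.zeros((480,640),bool); r[r4[0]:r4[1],r4[2]:r4[3]]=1
  q=quad((hh[...,0]>35)&(hh[...,0]<80)&(hh[...,1]>30)&(hh[...,2]>80)&r)[0]
  P=np.array([onz(n,p,.1+.032*.891+.027*.454) for p in q]); print(n,P.mean(0).round(4),(P@y).mean().round(4))
  red=((hh[...,0]<8)|(hh[...,0]>172))&(hh[...,1]>120)
  red[:,:240 if n=="top" else 370]=0; red[:,275 if n=="top" else 400:]=0; red[:r4[0]-15]=0; red[260:]=0
  if n=="top": red[:220]=0
  yy,xx=np.where(red); print("red",xx.mean(),yy.mean(),len(xx)); P2=onz(n,(xx.mean(),yy.mean()),.1+.032*.891-.048*.454); d=P.mean(0)-P2; print(P2, (P2@y).round(4),"yaw",np.degrees(np.arctan2(d[1],d[0])))
```

```text
rack near edge [ 0.5507 -0.0891  0.022 ] [ 0.491  -0.0576  0.022 ] 0.06752560849495101 152.26013652272295
short [ 0.5333 -0.1219  0.022 ] [ 0.5507 -0.0891  0.022 ] 0.03715901750278667 62.00052333618151
19.725 [ 0.5053 -0.0879  0.1832] [-2.799e+00 -1.423e+00  1.000e-03] [0.2 0.9 0.2]
top [0.6283 0.1135 0.1408] -0.0862
red 262.7142857142857 230.5 14
[0.56567736 0.09318747 0.10672   ] -0.0862 yaw 17.97334761313719
scene [0.6286 0.1131 0.1408] -0.0867
red 382.5 230.5 8
[0.56601583 0.09223516 0.10672   ] -0.0872 yaw 18.445933137367163
```

View pics/v_t0.png

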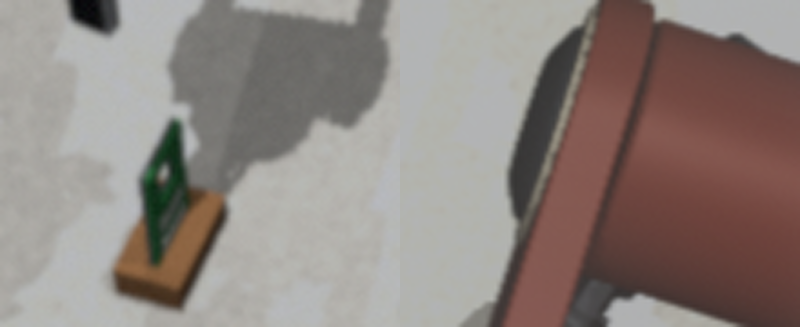

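Request:
drive_tool --moves '[0,0,4,0.0015,-0.0015,-0.025,0,0,0,4,0.0015,-0.0015,-0.025,0,0,0,0,0,0,-0.025,0,0,0,0,0,0,-0.02,0,0,0,0,0,0,0,0]'

```text
t: 20.35
tool_pos: [0.509, -0.0904, 0.0878]
tool_rot: [-2.692, -1.615, 0.003]
contact_force: [-0.7, -0.3, -0.2]
opening: 0.0855
```

Run:
```python
from snap import *
snap("t1",(240,180,90,90),(310,210,90,90))
```

```text
20.45 [ 0.5107 -0.0911  0.0901] [2.693e+00 1.616e+00 1.000e-03] [ 0.8 -0.   0.9]
```

View pics/v_t1.png

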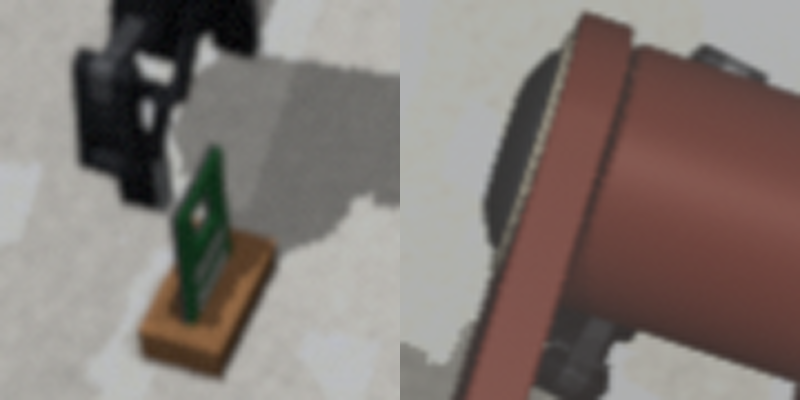

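Request:
drive_tool --moves '[0,0,0,0,0,-0.015,0,0,0,0,0,0,-0.015,0,0,0,0,0,0,-0.012,0,0,0,0,0,0,-0.006,0,0,0,0,0,0,0,0]'

```text
t: 21.08
tool_pos: [0.5096, -0.0911, 0.0405]
tool_rot: [-2.692, -1.617, 0.001]
contact_force: [0.3, -0.5, 0.4]
opening: 0.0853
```

Run:
```python
from snap import *
snap("t2",(240,180,90,90),(310,210,90,90))
```

```text
21.175 [ 0.5104 -0.0913  0.0416] [2.693e+00 1.617e+00 1.000e-03] [ 0.5 -0.1  0.1]
```

View pics/v_t2.png

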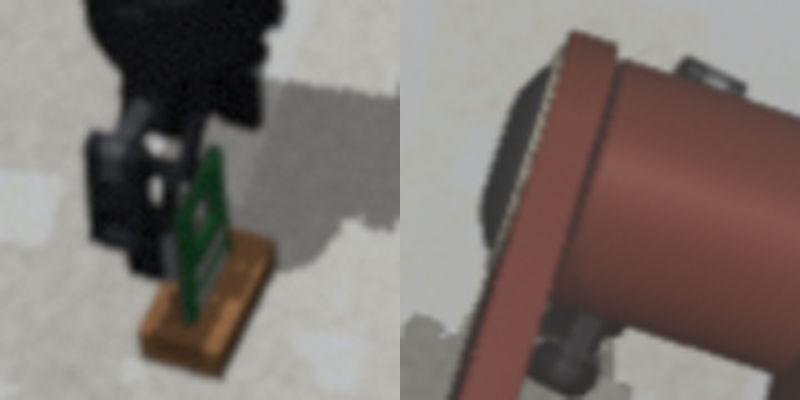

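Request:
drive_tool --moves '[0,0,0,0,0,-0.01,0,0,0,0,0,0,-0.01,0,0,0,0,0,0,-0.005,0,0,0,0,0,0,0,0,0,0,0,0,0,0,0]'

```text
t: 21.8
tool_pos: [0.5103, -0.0913, 0.0165]
tool_rot: [2.693, 1.617, 0.0]
contact_force: [0.3, 0.2, 0.7]
opening: 0.0853
```

Request:
drive_tool --moves '[0,0,0,0,0,0,0.2,0,0,0,0,0,0,0.35,0,0,0,0,0,0,0.5,0,0,0,0,0,0,0.7,0,0,0,0,0,0,0.7]' --newtons 40

```text
t: 22.42
tool_pos: [0.5102, -0.0913, 0.0166]
tool_rot: [2.693, 1.617, 0.0]
contact_force: [-0.4, 0.1, 3.9]
opening: 0.0457
```

Run:
```python
from snap import *
snap("t3",(240,180,90,90),(310,210,90,90));print(ctrl.get_obs()['opening'])
```

```text
22.525 [ 0.5102 -0.0913  0.0166] [2.693 1.618 0.   ] [-2.3 -0.1  4.9]
0.045105189356585675
```

View pics/v_t3.png

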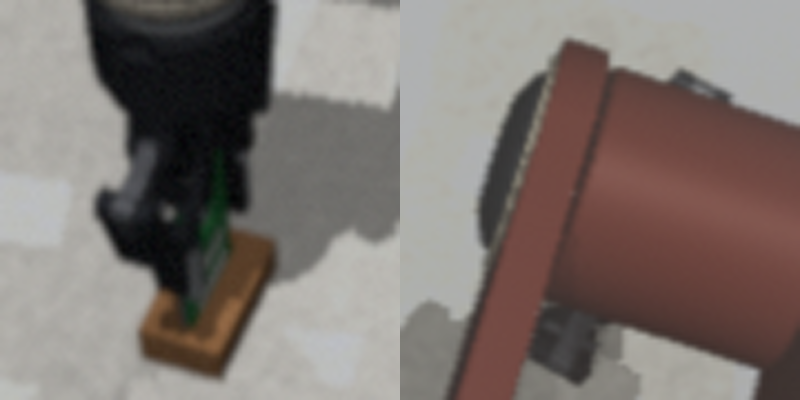

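Request:
drive_tool --moves '[0,0,0,0,0,0.01,0.7,0,0,0,0,0,0.02,0.7,0,0,0,0,0,0.025,0.7,0,0,0,0,0,0.025,0.7,0,0,0,0,0,0.02,0.7]'

```text
t: 23.15
tool_pos: [0.5103, -0.0913, 0.1177]
tool_rot: [2.692, 1.617, 0.001]
contact_force: [0.1, -0.9, -0.2]
opening: 0.045
```

Request:
drive_tool --moves '[0,0,-9.3,0.0084,-0.042,0,0.7,0,0,-9.3,0.0084,-0.042,0,0.7,0,0,-9.3,0.0084,-0.042,0,0.7,0,0,-9.3,0.0084,-0.042,0,0.7,0,0,-9.3,0.0084,-0.042,0,0.7]'

```text
t: 23.78
tool_pos: [0.5521, -0.3026, 0.1163]
tool_rot: [-3.114, -0.415, 0.0]
contact_force: [1.0, 0.1, 0.7]
opening: 0.0453
```

Request:
drive_tool --moves '[0,0,0,0,0,0,0.7,0,0,0,0,0,0,0.7,0,0,0,0,0,0,0.7,0,0,0,0,0,0,0.7,0,0,0,0,0,0,0.7]'

```text
t: 24.4
tool_pos: [0.5521, -0.3006, 0.1164]
tool_rot: [3.113, 0.425, 0.0]
contact_force: [0.1, -0.0, 0.3]
opening: 0.0457
```

Run:
```python
from snap import *
from scipy.spatial.transform import Rotation as Ro
snap("h1",(130,170,110,120),(410,200,110,120));o=ctrl.get_obs();print(o['opening'],Ro.from_rotvec(o['tool_rot']).as_matrix().round(3))
```

```text
24.5 [ 0.5521 -0.3009  0.1164] [3.113 0.424 0.   ] [ 0.5 -0.6  0.6]
0.04551791996046643 [[ 0.964  0.267  0.   ]
 [ 0.267 -0.964 -0.   ]
 [ 0.     0.    -1.   ]]
```

View pics/v_h1.png

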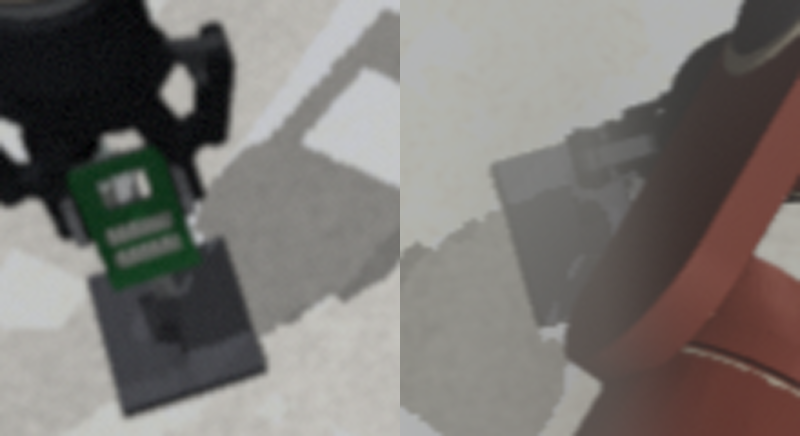

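Run:
```python
from snap import *
yh=np.array([-.267,.964,0]);xh=np.array([.964,.267,0])
b=cv2.imread("pics/scene_h1.png"); h=cv2.cvtColor(b,cv2.COLOR_BGR2HSV)
m=(h[...,0]>45)&(h[...,0]<90)&(h[...,1]>110); m[:200]=0;m[260:]=0;m[:,:140]=0;m[:,:]&=True;m[:,195:]=0
m=cv2.morphologyEx(m.astype(np.uint8),cv2.MORPH_CLOSE,np.ones((9,9)))
q=quad(m)[0];print(q.round(1).tolist())
q=q[np.argsort(q[:,1])]
for grp,z in((q[:2],.195),(q[2:],.105)):
    P=np.array([onz("scene",p,z) for p in grp]); print(z,P.round(4).tolist(),"lat",(P@yh).round(4),"x",(P@xh).round(4))
P0=np.array([.5083,-.3124,0]);print("seat lat/x",P0@yh,P0@xh,"tool",np.array([.5521,-.3008,0])@yh,np.array([.5521,-.3008,0])@xh)
# hook strip in scene0: lip near end & root end at z .115
for p in((140+160/6,195+222/6),(140+147/6,195+135/6)): Q=onz("scene",p,.119);print("strip",Q.round(4),Q@yh,Q@xh)
for p in((430+(700-420)/6,232+110/6),(430+(725-420)/6,232+250/6)): Q=onz("top",p,.115);print("strip top view",Q.round(4),Q@yh,Q@xh)
```

```text
[[174.2, 210.4], [183.3, 242.1], [162.4, 248.6], [145.6, 216.6]]
0.195 [[0.5472, -0.2776, 0.195], [0.5555, -0.326, 0.195]] lat [-0.4137 -0.4626] x [0.4534 0.4485]
0.105 [[0.547, -0.2808, 0.105], [0.5578, -0.3185, 0.105]] lat [-0.4167 -0.456 ] x [0.4523 0.4527]
seat lat/x -0.4368697 0.40659039999999996 tool -0.4373819 0.45191080000000006
strip [ 0.5306 -0.3091  0.119 ] -0.43965485851796604 0.4289206413692538
strip [ 0.4943 -0.3154  0.119 ] -0.43597319214063046 0.3922581245781371
strip top view [ 0.5269 -0.311   0.115 ] -0.44051826067360855 0.42491951198631606
strip top view [ 0.4829 -0.3183  0.115 ] -0.4357469663462239 0.38058925013143097
```

Request:
drive_tool --moves '[0,0,0,0,0,-0.015,0.7,0,0,0,0,0,-0.018,0.7,0,0,0,0,0,-0.015,0.7,0,0,0,0,0,-0.008,0.7,0,0,0,0,0,0,0.7]'

```text
t: 25.12
tool_pos: [0.5514, -0.3008, 0.059]
tool_rot: [-3.112, -0.423, 0.002]
contact_force: [0.0, 0.1, 0.4]
opening: 0.0454
```

Run:
```python
from snap import *
snap("h2",(140,190,80,90),(410,200,110,120))
```

```text
25.225 [ 0.5524 -0.3014  0.0607] [3.112e+00 4.230e-01 1.000e-03] [-0.3 -0.5 -0.8]
```

View pics/v_h2.png

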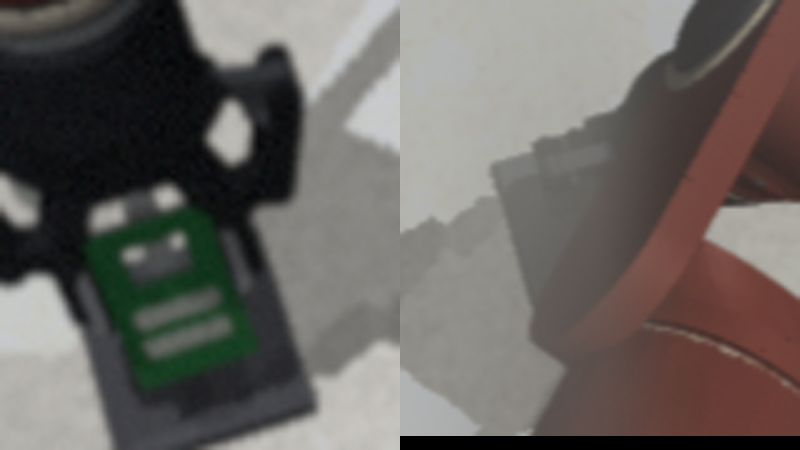

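Request:
drive_tool --moves '[0,0,0,-0.0067,-0.0019,0,0.7,0,0,0,-0.0067,-0.0019,0,0.7,0,0,0,-0.0067,-0.0019,0,0.7,0,0,0,-0.0048,-0.0013,0,0.7,0,0,0,0,0,0,0.7]'

```text
t: 25.85
tool_pos: [0.5267, -0.3084, 0.0603]
tool_rot: [-3.113, -0.422, -0.0]
contact_force: [0.1, 0.4, -0.5]
opening: 0.0457
```

Run:
```python
from snap import *
snap("h3",(140,190,80,90),(410,200,110,120))
```

```text
25.95 [ 0.5272 -0.3082  0.0603] [-3.113 -0.423 -0.   ] [-0.2 -0.2  0.5]
```

View pics/v_h3.png

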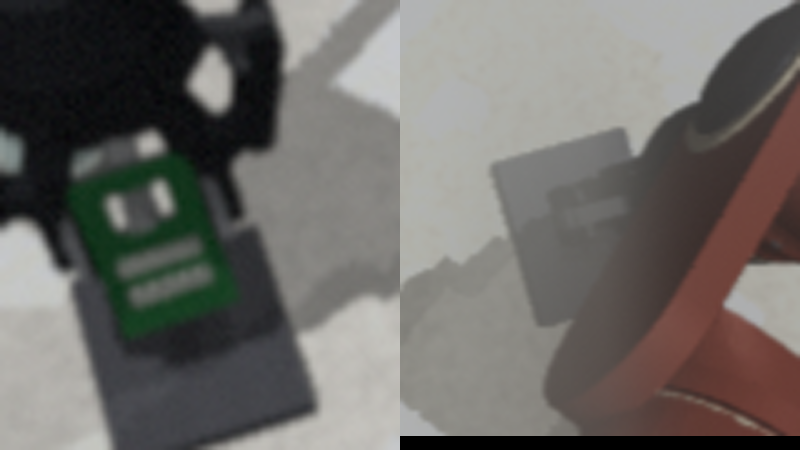

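Request:
drive_tool --moves '[0,0,0,-0.0055,-0.0015,0,0.7,0,0,0,-0.0055,-0.0015,0,0.7,0,0,0,-0.0045,-0.0013,0,0.7,0,0,0,-0.0025,-0.0007,0,0.7,0,0,0,0,0,0,0.7]'

```text
t: 26.58
tool_pos: [0.509, -0.3133, 0.0603]
tool_rot: [-3.113, -0.423, -0.0]
contact_force: [-0.1, -0.3, -0.3]
opening: 0.0455
```

Run:
```python
from snap import *
snap("h4",(140,180,70,80),(410,200,110,120))
```

```text
26.675 [ 0.5092 -0.3132  0.0604] [3.113 0.423 0.   ] [-0.2 -0.9 -0.2]
```

View pics/v_h4.png

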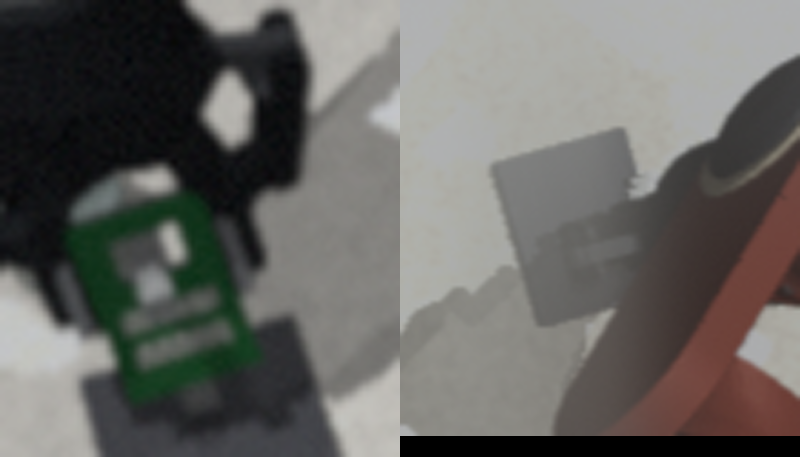

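Request:
drive_tool --moves '[0,0,0,0,0,-0.004,0.7,0,0,0,0,0,-0.004,0.7,0,0,0,0,0,-0.003,0.7,0,0,0,0,0,-0.001,0.7,0,0,0,0,0,0,0.7]'

```text
t: 27.3
tool_pos: [0.5091, -0.3132, 0.0482]
tool_rot: [-3.113, -0.423, 0.0]
contact_force: [0.3, 0.4, -0.2]
opening: 0.0454
```

Request:
drive_tool --moves '[0,0,0,0,0,-0.0008,0.7,0,0,0,0,0,0,0.7,0,0,0,0,0,-0.0008,0.7,0,0,0,0,0,0,0.7,0,0,0,0,0,0,0.7]'

```text
t: 27.92
tool_pos: [0.5091, -0.3132, 0.0467]
tool_rot: [-3.113, -0.423, 0.0]
contact_force: [-0.6, 1.0, 0.1]
opening: 0.0452
```

Request:
drive_tool --moves '[0,0,0,0,0,-0.0006,0.7,0,0,0,0,0,0,0.7,0,0,0,0,0,-0.0006,0.7,0,0,0,0,0,0,0.7,0,0,0,0,0,0,0.7]'

```text
t: 28.55
tool_pos: [0.5093, -0.3133, 0.0464]
tool_rot: [3.113, 0.423, -0.0]
contact_force: [-3.2, 3.1, 6.0]
opening: 0.0452
```

Run:
```python
from snap import *
snap("h5",(140,180,70,80),(410,200,110,120))
```

```text
28.65 [ 0.5093 -0.3133  0.0465] [3.113 0.423 0.   ] [-2.5  2.5  5.2]
```

View pics/v_h5.png

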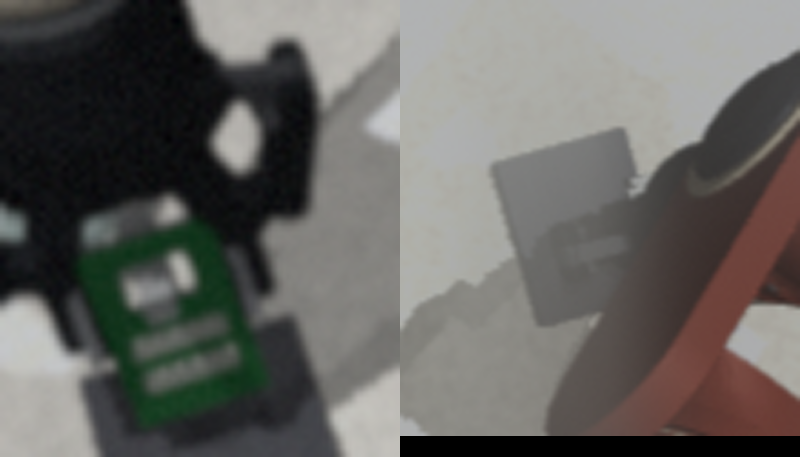

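Request:
drive_tool --moves '[0,0,0,0,0,0.0005,0.65,0,0,0,0,0,0,0.5,0,0,0,0,0,0,0.4,0,0,0,0,0,0,0.3,0,0,0,0,0,0,0.2]' --newtons 20

```text
t: 29.28
tool_pos: [0.509, -0.3131, 0.0455]
tool_rot: [-3.113, -0.423, 0.001]
contact_force: [-0.0, 0.1, 0.2]
opening: 0.0683
```

Request:
drive_tool --moves '[0,0,0,0,0,0,0,0,0,0,0,0,0,0,0,0,0,0,0,0,0,0,0,0,0,0,0,0,0,0,0,0,0,0,0]'

```text
t: 29.9
tool_pos: [0.5092, -0.3132, 0.046]
tool_rot: [3.113, 0.423, 0.0]
contact_force: [-0.2, 0.8, 0.2]
opening: 0.0853
```

Run:
```python
from snap import *
snap("h6",(140,180,70,80),(410,200,110,120)); print(ctrl.get_obs()['opening'])
```

```text
30.0 [ 0.5092 -0.3132  0.046 ] [-3.113 -0.423 -0.   ] [ 1.  -0.7 -0.2]
0.08508576208414192
```

View pics/v_h6.png

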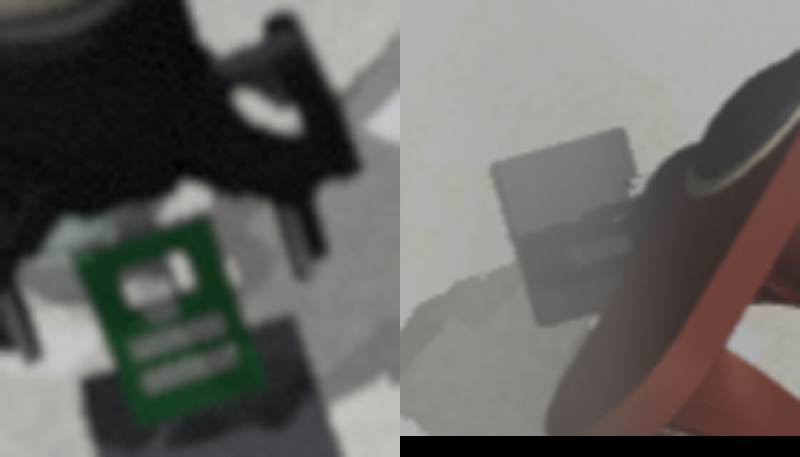

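The tag is hanging freely. I'll raise the tool straight up and move it away.

Request:
drive_tool --moves '[0,0,0,0,0,0.01,0,0,0,0,0,0,0.02,0,0,0,0,0,0,0.03,0,0,0,0,0,0,0.04,0,0,0,0,0,0,0.04,0]'

```text
t: 30.62
tool_pos: [0.5094, -0.3134, 0.1892]
tool_rot: [3.112, 0.423, 0.002]
contact_force: [0.4, -0.1, 0.7]
opening: 0.0858
```

Request:
drive_tool --moves '[0,0,0,-0.02,-0.045,0.01,0,0,0,0,-0.02,-0.045,0.01,0,0,0,0,-0.03,-0.045,0,0,0,0,0,-0.03,-0.045,0,0,0,0,0,-0.03,-0.04,0,0]'

```text
t: 31.25
tool_pos: [0.3782, -0.5351, 0.2083]
tool_rot: [3.111, 0.422, 0.002]
contact_force: [0.8, -0.2, 0.1]
opening: 0.0856
```

Request:
drive_tool --moves '[0,0,0,0,0,0,0,0,0,0,0,0,0,0,0,0,0,0,0,0,0,0,0,0,0,0,0,0,0,0,0,0,0,0,0]'

```text
t: 31.88
tool_pos: [0.3797, -0.5326, 0.2061]
tool_rot: [-3.113, -0.425, -0.0]
contact_force: [0.9, -1.5, 0.4]
opening: 0.0852
```

Run:
```python
from snap import *
snap("f",(130,180,80,100),(420,210,100,110))
```

```text
31.975 [ 0.3795 -0.5328  0.206 ] [-3.113 -0.424  0.   ] [0.6 0.8 0.7]
```

View pics/v_f.png

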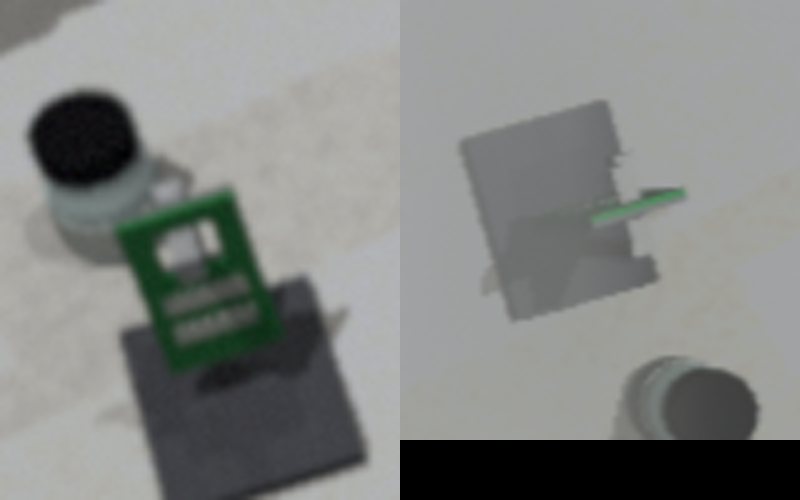

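View pics/scene_f.png

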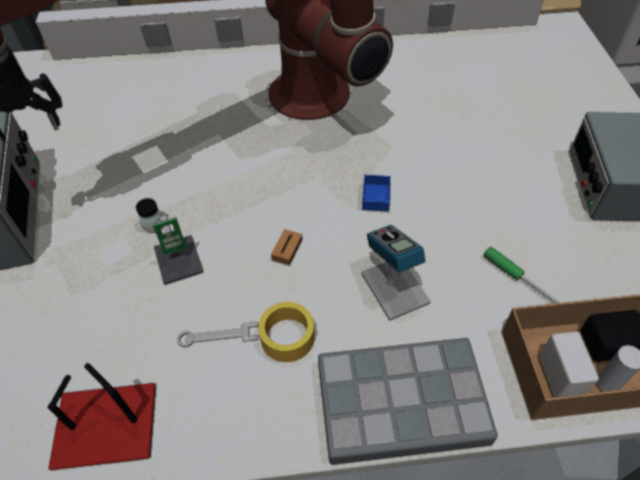

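View pics/top_f.png

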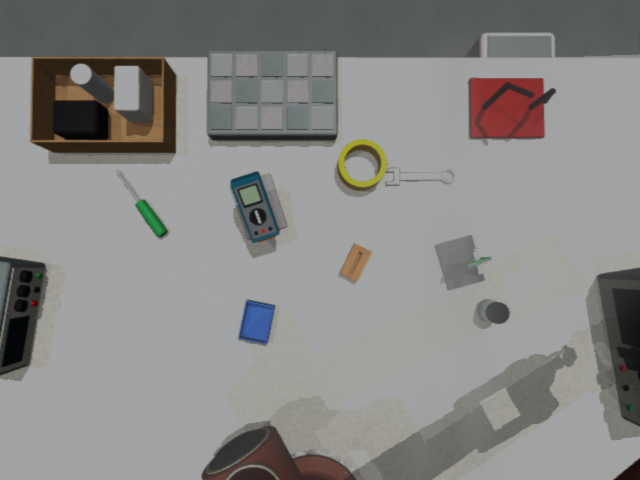

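The final scene view shows the tag on the hook at (171,235), striped green face toward the camera, and the meter on the rest at (396,247). In the top view the tag is at about (480,262), near the middle of the strip, and the bystanders are unmoved. I'm handing in the job.

Run:
```python
from station import ctrl
print(ctrl.finish_job())
```

```text
the job is handed in; nothing more can be done
None
```

The multimeter is on the sloped rest and the tag is hanging on the hook, handed in at about 32 s of the 64 s allowed.

**Meter:** It lies face up with its screen end uppermost, and I felt it touch the strip and then the ledge before letting go. Afterwards both cameras put its yaw at 18.0–18.4° (the rest is about 18°). They put it within about 1 mm of the stand's midline.

**Tag:** It hangs by its window near the middle of the strip with the striped green face outward. I lowered it until the hook pushed back with about 6 N, then opened the gripper and backed off. The last pictures show it hanging straight, the gripper clear and the other objects where they were.

**Checks that failed or disagreed:**
- **Fingertip height:** The fingertips sit about 33 mm farther back than the reported tool point implies. The first close therefore landed on the meter's face at about 8–9 N; I reopened, went lower and gripped it properly.
- **Camera agreement:** The two views disagree by about 4–7 mm in x, so I used their average. One scene-view reading put the strip's midline about 4 mm to the side, but the other measurements did not bear it out.
- **Contact force:** The firmest touch of the meter on the strip reached about 27 N before I backed off, firmer than I intended.

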